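Second layer of condensers on spacer sticks

TASK

Put a second layer on the lab jack: lay the two notched spacer sticks from the sloping rack across the pair of glass condensers, one over each pair of blue bands, notches up and midway between the two condensers. Then lay the loose condenser in both notches, centred along and parallel to the ones below, so that it rests on the sticks alone and never touches the glass underneath. Set everything down gently by feel, without dropping it, leave the bottles and beaker where they are, and let go.

Things in the scene. Friction and masses are not known exactly. Their poses are not given: they have to be found in the camera images.
- jack: Lab jack fixed to the bench, base 150 x 170 mm, origin: centre of its underside, z up. On its deck two equal glass condensers are fixed (jackets 36 mm diameter, 140 long; 180 over all), axes along y, at x = -45 and +45 mm, centred at y = 0. Between them: 54 mm gap, free 38 mm down. Barbs point outwards, level. Blue bands, 24 mm wide, on both at y = -42 and +42 mm.
- bands_right (a point): Point on the bench, below the gap, midway between the two bands at the jack's y = -42 mm; axes as the jack's. A stick belongs above it, along x across both condensers. The deck's height differs every time and is not given: the condensers' crests, on which the sticks rest, lie 115 to 165 mm above this point, equally high, on a soft bed that sinks 0.4 mm per N. Feel for them.
- bands_left (a point): The same midway point for the bands at the jack's y = +42 mm. The other stick belongs above it, at the same height.
- stick_a_mid (a point): First spacer stick, pale wood, red ends, 150 mm long (x), 20 wide (y), 27 high (z, to its notched face), 90 g. Origin: mid length, width and height. Notch in the upper face at mid-length: 30 mm long, 9 deep, through the width. Starts in the rack notch up, sloping 30 degrees, +x end high; free below at its middle, 25 mm free each side.
- stick_b_mid (a point): Second spacer stick, pale wood, red ends, 150 mm long (x), 20 wide (y), 27 high (z, to its notched face), 90 g. Origin: mid length, width and height. Notch in the upper face at mid-length: 30 mm long, 9 deep, through the width. Starts in the rack notch up, sloping 30 degrees, +x end high; free below at its middle, 25 mm free each side.
- condenser_mid (a point): Loose glass condenser, 220 g, jacket 36 mm diameter, 140 long; white necks 22 mm diameter, 20 long at both ends. Origin mid-length on its axis; y along the axis. Starts level in the cradle, axis 40 mm up, two hose barbs up at y = +-61.5 mm, tips 34 mm above the axis. Grip across the middle 70 mm. Lying in a stick's notch its axis is 23.5 mm above the stick's origin.
- rack: Fixed sloping steel rack on a blue base 150 x 130 mm. Origin: centre of its underside. The sticks lie at y = +42 and -42 mm along its x, rising 30 degrees to +x, on two cross bars 50 mm either side of their middles, low ends against a lip 12 mm above the bars. 140 mm high with the sticks. A 12 mm wide spine runs at y = 0 below the sticks.
- cradle: Fixed grey and blue cradle of the loose condenser, 75 x 150 mm, 30 high. Origin: centre of its underside. The condenser lies along its y on two notched blocks at y = +-45 mm, 16 mm thick.
- reagent: Bystander: amber bottle, 60 mm diameter, 130 mm high, loose. Origin: centre of its underside.
- beaker: Bystander: green glass beaker, 72 mm diameter, 95 mm high, loose. Origin: centre of its underside.
- jar: Bystander: white jar, blue lid, 64 mm diameter, 80 mm high, loose. Origin: centre of its underside.
Not all that is in view belongs to the job. What is shaped like the part that bears condenser_mid but yellow is not meant. What is shaped like the part that bears stick_a_mid but turquoise is not meant.

How it is judged:
By the outcome, as a careful person would: the job done as asked, in the order asked, and still so for the second after the job is handed in, with the robot touching nothing.
It also fails if it takes over 72 s, if anything falls off the work surface, if the arm or the gripper's body presses on something with over 40 N, if the wrist force passes 120 N, or if a joint passes its speed limit or range.

ROBOT

A 7-joint arm with a two-finger parallel gripper is mounted at the origin on the work surface. World frame = base frame: x ahead of the robot, y to its left, z up, the work surface at z = 0. Lengths are in m, angles in rad, forces in N, time in s.
With the tool pointing down it reaches from about 0.35 to 0.9 m from the base axis. Payload 7.2 kg.
Tool frame: the origin (TCP) lies on the centre line of the jaws, within the pads' length; the fingertips stand 17 mm ahead of it and the grasp point (between the pads) lies 2 mm behind it (ctrl.finger_overhang is the distance from the TCP to the fingertips, in m); x points along the fingers, y is the direction in which the jaws open and shut, and the axes are right-handed (so a half turn about x gives the same grasp; the last joint's range is limited). The gripper opens to 88 mm and grips with 3 to 60 N. Pads are 20 mm wide; open, the fingers measure 115 mm over their backs; the gripper's body (75 mm by 178 mm) begins 61 mm behind the grasp point.
Start: joints at [1.127, 0.411, -0.013, 1.596, 0.006, 1.134, -0.082], TCP at [0.229, -0.581, 0.24] pointing down, gripper open.
Joint ranges: [-2.95, 2.95], [-0.29, 1.99], [-1.47, 1.44], [0.14, 2.54], [-1.03, 4.17], [0.13, 1.85], [-2.86, 2.86]. Speed limits (rad/s): [2.39, 2.39, 3.01, 3.01, 3.14, 3.14, 3.14].

INTERFACE

Orientations are given as a unit quaternion [w, x, y, z].
In Python, from station import ctrl, cams gives the robot as it stands. The module is installed in compiled form; this text tells all that it offers.
- The arm moves only by the tool jog_arm, never from a script. Its argument "motion" is a list of rows, each a list of 7 numbers: the opening, from 0 (shut) to 1 (fully open), then the shift along the tool's x, y, z in cm, then the turn, a rotation vector about the tool's x, y, z in rad. A call has 1 to 12 rows; each row is the pose to reach, as a shift and turn from the pose measured when the call began, along the tool's axes at that moment; what a row does not reach only later rows make up. A row lasts 1/10 s, in which the tool goes at most 50 mm and 8.59 degrees, less where a joint would pass 70% of its speed; a pose out of reach is approached as far as the arm can. A call with a gripper value outside its range is refused whole. The fingers move at their own pace and stop on an object; the grip force is fixed at half the most. Time passes only in rows, so rows that repeat a pose let the fingers close. It gives the time, the measured TCP pose, the force and the opening at its end, in the units of the state.
- ctrl.get_obs(): the state, without advancing time (a new reading comes with each control period).
- cams.read_camera(name): name is "scene" or "top" or "wrist"; returns (picture, depth): 480x640x3 uint8, blue, green, red; 480x640 float32, m along the optical axis (not along the pixel's ray), 0 where there is no reading.
- cams.get_calibration(name): a dict with "mtx" (3x3 intrinsics, pixels), "origin" and "rotation" of the camera in the world. Camera axes: x right, y up, looking along -z (the intrinsics and any distortion apply to the point x, -y, -z); pixel columns grow to the right and rows downward; lengths in m; the calibration is good to about 2 mm. The wrist camera is an equidistant fisheye: a pixel r from the principal point sees the ray r / f radians off the axis. A picture is of the moment at which its call begins: read the wrist's pose just before it. get_calibration takes no time and is no camera call; for the wrist camera it gives the pose at the moment of the call.
- ctrl.close_job(): hands the job in, once; it reports no verdict.
The state is a dict: "clock": time; "joints": joint angles; "joint_velocities": joint speeds; "joint_torque": joint torques, N m; "ee_pos": TCP position; "orientation": TCP orientation; "force": force on the tool from outside, world axes, zero at the start; "moment": the same for the moment, N m; "grip_width": finger opening in m.
Only numpy, scipy, OpenCV 4.12 (cv2) and the standard library are available. Lean on these libraries where they do the work, as an engineer would, in place of code of your own. Each camera call takes 0.05 s, during which the arm holds its last target.

## Working session

There is one attempt and no reset: what is moved stays moved. The work goes in short steps, Python scripts to look and compute and a tool call to move; the robot and the scene stay as the last step left them, time stands still between calls to the robot, and variables do not carry over. Pictures are saved under pics/ and viewed, and the job is handed in when it is done.

Besides the shell and the picture viewer there is one more tool, called after ">>>" as name(argument=value, ...) on one line, values as JSON. jog_arm: Moves the arm, as the interface text tells. Its arguments: {"type":"object","properties":{"motion":{"type":"array","items":{"type":"array","items":{"type":"number"}}}},"required":["motion"]}

```bash
mkdir -p pics; ls; python3 - <<'E'
from station import ctrl,cams
import cv2,numpy as np
o=ctrl.get_obs();print(o)
print(ctrl.finger_overhang)
for n in ["scene","top","wrist"]:
    c=cams.get_calibration(n);print(n,c)
    p,d=cams.read_camera(n);cv2.imwrite(f"pics/{n}0.png",p);np.save(f"pics/{n}0.npy",d);np.save(f"pics/{n}0_img.npy",p)
E
```

```text
pics
{'clock': 0.0, 'joints': array([ 1.12680074,  0.41189112, -0.01273142,  1.59703033,  0.00562213,
        1.13429356, -0.08221275]), 'joint_velocities': array([ 2.62260176e-03,  5.23573520e-04, -1.71484038e-05,  3.93229974e-04,
        4.46614648e-04,  2.08549411e-03, -2.37608950e-03]), 'joint_torque': array([ 1.37341829e-06, -5.87950444e+01,  6.41524997e-01, -2.91076577e+01,
       -5.39581839e-02,  1.82759890e-02,  1.44646874e-04]), 'ee_pos': array([ 0.22917653, -0.5809583 ,  0.23882004]), 'orientation': array([-0.13155576, -0.69451049, -0.13263799,  0.69480603]), 'force': array([-0.34897811, -0.24222661,  0.58608037]), 'moment': array([ 0.04187656, -0.00115294, -0.00791341]), 'grip_width': 0.08748828443591175}
0.017
scene {'mtx': array([[466.58112678,   0.        , 320.34493948],
       [  0.        , 466.58112678, 243.47710235],
       [  0.        ,   0.        ,   1.        ]]), 'origin': array([ 1.09091888, -0.42886736,  0.91655367]), 'rotation': array([0.85863747, 0.32889346, 0.14121619, 0.36691794])}
top {'mtx': array([[436.42131511,   0.        , 322.44088068],
       [  0.        , 436.42131511, 247.70456379],
       [  0.        ,   0.        ,   1.        ]]), 'origin': array([0.41262116, 0.07353113, 0.97139429]), 'rotation': array([-0.70245605, -0.05892262,  0.06646178,  0.70616319])}
wrist {'mtx': array([[371.64829954,   0.        , 314.25230216],
       [  0.        , 371.64829954, 236.68054807],
       [  0.        ,   0.        ,   1.        ]]), 'origin': array([ 0.29928424, -0.55426084,  0.38447551]), 'rotation': array([ 0.81921228, -0.11281624,  0.07829022, -0.55680731])}
```

View pics/scene0.png

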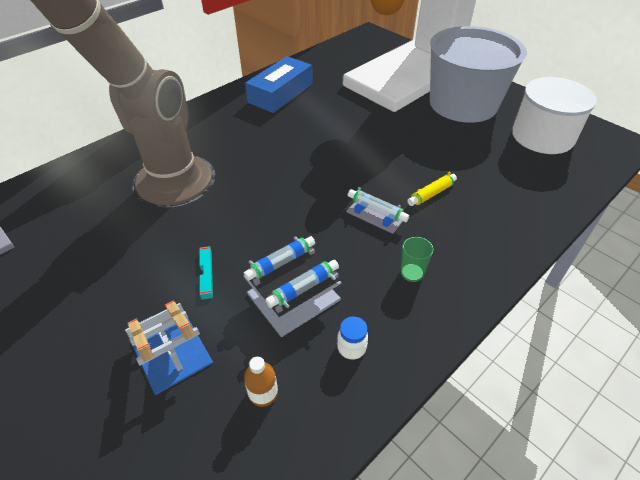

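View pics/top0.png

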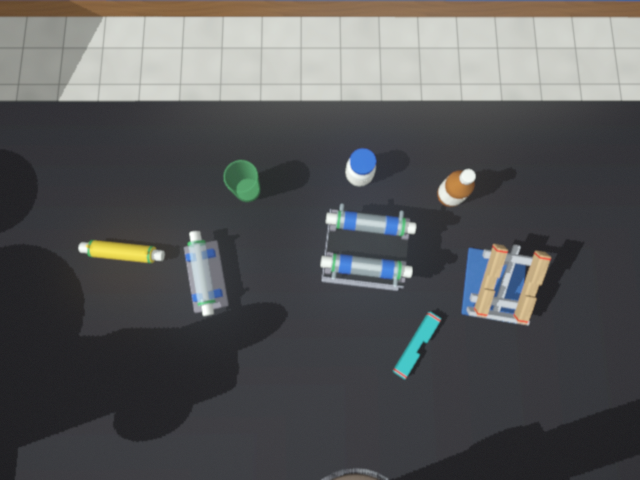

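View pics/wrist0.png

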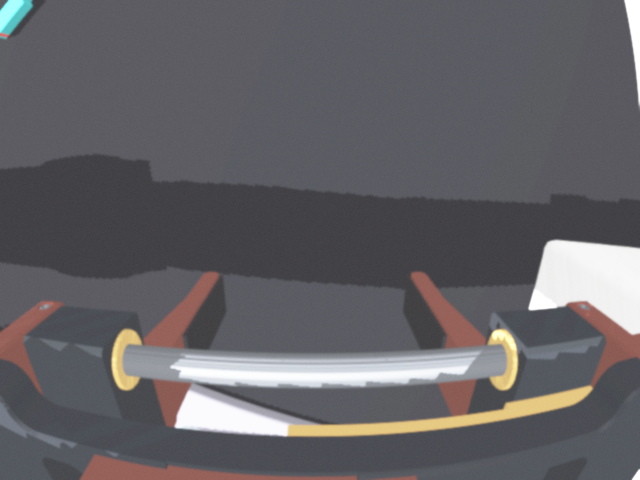

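```bash
cat > h.py <<'E'
import numpy as np,cv2
from scipy.spatial.transform import Rotation as R
def q2R(q): return R.from_quat([q[1],q[2],q[3],q[0]]).as_matrix()
def rays(c,uv,fish=False):
    uv=np.atleast_2d(np.asarray(uv,float));K=c['mtx']
    x=(uv[:,0]-K[0,2])/K[0,0];y=(uv[:,1]-K[1,2])/K[1,1]
    if fish:
        r=np.hypot(x,y)+1e-12; d=np.stack([np.sin(r)*x/r,-np.sin(r)*y/r,-np.cos(r)],1)
    else: d=np.stack([x,-y,-np.ones_like(x)],1)
    return d@q2R(c['rotation']).T
def plane(c,uv,z,fish=False):
    d=rays(c,uv,fish);o=np.array(c['origin']);return o+d*((z-o[2])/d[:,2])[:,None]
def dpt(c,uv,dep):  # scene/top depth
    return np.array(c['origin'])+rays(c,uv)*np.asarray(dep)[:,None]
def proj(c,P,fish=False):
    p=(np.atleast_2d(P)-c['origin'])@q2R(c['rotation']);K=c['mtx']
    x,y,z=p[:,0],-p[:,1],-p[:,2]
    if fish:
        rr=np.hypot(x,y);th=np.arctan2(rr,z);x=x/rr*th;y=y/rr*th;z=1
    return np.stack([K[0,0]*x/z+K[0,2],K[1,1]*y/z+K[1,2]],1)
E
python3 - <<'E'
from station import cams
import cv2,numpy as np
from h import *
for n in["top","scene"]:
    c=cams.get_calibration(n);d=np.load(f"pics/{n}0.npy");p=cv2.imread(f"pics/{n}0.png")
    v,u=np.mgrid[:480,:640];uv=np.stack([u.ravel(),v.ravel()],1)
    P=dpt(c,uv,d.ravel()).reshape(480,640,3);P[d==0]=np.nan;np.save(f"pics/P_{n}.npy",P)
    print(n,P[380,250],P[440,500])
t=cv2.imread("pics/top0.png");
def crop(a,u0,v0,u1,v1,s):return cv2.resize(a[v0:v1,u0:u1],None,fx=s,fy=s,interpolation=cv2.INTER_CUBIC)
cv2.imwrite("pics/c1.png",np.hstack([crop(t,440,230,570,340,3),crop(t,150,220,280,330,3)]))
s=cv2.imread("pics/scene0.png")
cv2.imwrite("pics/c2.png",np.hstack([crop(s,110,290,230,400,3),crop(s,330,170,460,280,3)]))
cv2.imwrite("pics/c3.png",np.hstack([crop(t,300,190,440,300,3),crop(s,230,230,360,340,3)][:2]))
E
```

```text
top [0.29989363 0.21933963 0.00101877] [ 0.17462553 -0.30786495  0.00152696]
scene [ 0.712487   -0.25173974  0.091595  ] [ 1.10453175  0.41627048 -0.74136152]
```

View pics/c1.png

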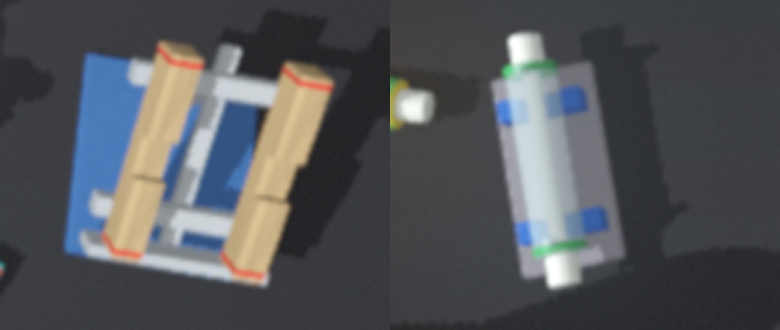

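View pics/c2.png

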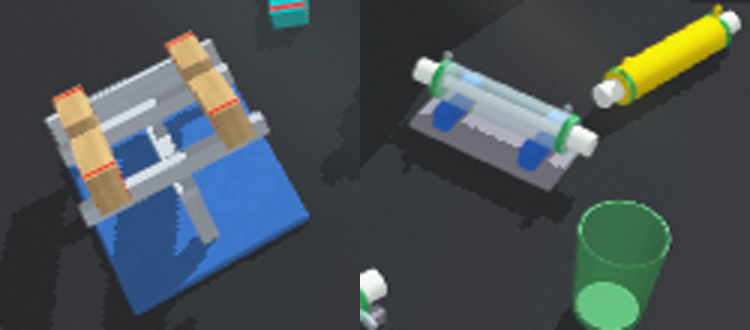

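View pics/c3.png

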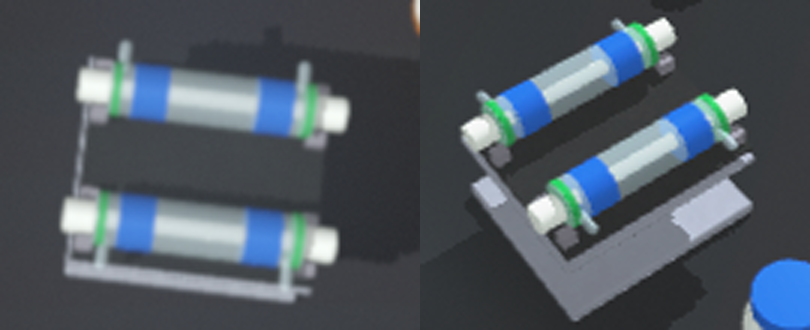

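```bash
python3 - <<'E'
import cv2,numpy as np
from h import *
for n in["top","scene"]:
    P=np.load(f"pics/P_{n}.npy");im=cv2.imread(f"pics/{n}0.png");hsv=cv2.cvtColor(im,cv2.COLOR_BGR2HSV)
    for name,lo,hi in [("wood",(8,60,90),(25,200,255)),("blue",(100,150,100),(125,255,255)),("white",(0,0,170),(179,40,255)),("green",(50,100,80),(80,255,255)),("red",(0,120,120),(8,255,255))]:
        m=cv2.inRange(hsv,lo,hi);k,l,st,ce=cv2.connectedComponentsWithStats(m)
        for i in range(1,k):
            if st[i,4]<20: continue
            Q=P[l==i];Q=Q[np.isfinite(Q[:,0])]
            if len(Q)<10: continue
            md=np.median(Q,0)
            if not(0.1<md[0]<0.85 and abs(md[1])<0.8): continue
            print(n,name,ce[i].round(0),st[i,4],"med",md.round(3),"zmin/max",np.percentile(Q[:,2],[2,98]).round(3))
E
```

```text
top wood [457. 186.] 515 med [ 0.699 -0.22   0.089] zmin/max [0.064 0.107]
top wood [441. 200.] 47 med [ 0.693 -0.209  0.003] zmin/max [-0.002  0.014]
top wood [127. 243.] 60 med [0.595 0.496 0.022] zmin/max [-0.002  0.031]
top wood [500. 247.] 73 med [ 0.563 -0.285  0.132] zmin/max [0.001 0.14 ]
top wood [489. 282.] 888 med [ 0.499 -0.272  0.094] zmin/max [0.06  0.135]
top wood [532. 285.] 1151 med [ 0.493 -0.356  0.094] zmin/max [-0.     0.137]
top wood [121. 260.] 76 med [0.561 0.517 0.   ] zmin/max [-0.003  0.004]
top blue [363. 161.] 510 med [ 0.762 -0.024  0.081] zmin/max [0.076 0.084]
top blue [350. 220.] 173 med [0.62  0.008 0.12 ] zmin/max [0.108 0.125]
top blue [391. 225.] 182 med [ 0.61  -0.075  0.12 ] zmin/max [0.107 0.125]
top blue [473. 275.] 679 med [ 0.524 -0.272  0.009] zmin/max [0.005 0.013]
top blue [211. 253.] 40 med [0.571 0.308 0.03 ] zmin/max [0.022 0.033]
top blue [345. 264.] 185 med [0.532 0.02  0.12 ] zmin/max [0.086 0.126]
top blue [387. 269.] 191 med [ 0.522 -0.064  0.121] zmin/max [0.105 0.125]
top blue [516. 282.] 364 med [ 0.506 -0.366  0.009] zmin/max 
[... 5102 characters left out ...]
 [0.008 0.06 ]
scene white [257. 365.] 207 med [ 0.715 -0.232  0.129] zmin/max [0.016 0.132]
scene white [264. 396.] 282 med [ 0.737 -0.245  0.041] zmin/max [0.018 0.062]
scene green [355. 196.] 29 med [0.465 0.299 0.049] zmin/max [-0.     0.067]
scene green [398. 214.] 33 med [0.593 0.326 0.052] zmin/max [0.022 0.064]
scene green [305. 243.] 42 med [0.547 0.042 0.118] zmin/max [-0.004  0.124]
scene green [415. 258.] 1128 med [0.725 0.229 0.065] zmin/max [0.004 0.096]
scene green [328. 266.] 41 med [0.632 0.031 0.12 ] zmin/max [0.085 0.124]
scene green [257. 270.] 50 med [ 0.533 -0.087  0.119] zmin/max [0.099 0.124]
scene green [279. 296.] 56 med [ 0.619 -0.098  0.118] zmin/max [0.087 0.125]
```

```bash
cat > fit.py <<'E'
import cv2,numpy as np
from scipy.optimize import least_squares
from h import *
data={n:(np.load(f"pics/P_{n}.npy"),cv2.cvtColor(cv2.imread(f"pics/{n}0.png"),cv2.COLOR_BGR2HSV)) for n in["top","scene"]}
def pts(cen,rx,zlo,zhi,ns=("top","scene")):
    out=[]
    for n in ns:
        P=data[n][0].reshape(-1,3);m=(np.hypot(P[:,0]-cen[0],P[:,1]-cen[1])<rx)&(P[:,2]>zlo)&(P[:,2]<zhi);out.append(P[m])
    return out
def cyl(Q,c0,yaw0,r=.018):
    def f(p):
        a=np.array([-np.sin(p[3]),np.cos(p[3])]);w=Q[:,:2]-[p[0],p[1]];t=w@a
        perp=w@np.array([a[1],-a[0]]);return np.hypot(perp,Q[:,2]-p[2])-r
    g=lambda p:np.append(f(p),[0.0])
    s=least_squares(f,[*c0,yaw0],loss="soft_l1",f_scale=.002,x_scale=[.01,.01,.01,.1]);return s.x,np.median(abs(s.fun))
E
python3 - <<'E'
from fit import *
for nm,c0,yaw0 in [("near",(.527,-.022,.106),-.12),("far",(.615,-.034,.106),-.12),("loose",(.526,.319,.04),-.2)]:
  for ns in [("top",),("scene",)]:
    if nm=="loose": 
        yaw0=np.arctan2(-(.606-.451),.339-.309)+np.pi*0; yaw0=-np.arctan2(.606-.451,.339-.309)
    a=np.array([-np.sin(yaw0),np.cos(yaw0)])
    Q=np.vstack(pts(c0,.09,c0[2]-.004,c0[2]+.022,ns))
    t=(Q[:,:2]-c0[:2])@a;perp=(Q[:,:2]-c0[:2])@[a[1],-a[0]]
    Q=Q[(abs(t)<.055)&(abs(perp)<.025)]
    x,e=cyl(Q,c0,yaw0);a=np.array([-np.sin(x[3]),np.cos(x[3])])
    # axial from bands
    for n in ns:
        P,h=data[n];res=[]
        if nm!="loose":
            m=cv2.inRange(h,(100,150,100),(125,255,255))
            for s in (-1,1):
                k=(m>0)&(np.linalg.norm(P[...,:2]-(x[:2]+s*.042*a),axis=2)<.025)&(P[...,2]>x[2]);
                T=(P[k][:,:2]-x[:2])@a;res.append((np.percentile(T,[3,97])).round(4))
        else:
            W=P.reshape(-1,3);d=W[:,:2]-x[:2];T=d@a;pp=d@[a[1],-a[0]]
            k=(abs(pp)<.011)&(abs(T)<.11)&(W[:,2]>.035);res=[np.percentile(T[k],[0.3,99.7]).round(4)]
            
    print(nm,ns,x.round(4),np.degrees(x[3]).round(2),"err",e,len(Q),res)
E
```

```text
Traceback (most recent call last):
IndexError: index -1 is out of bounds for axis 0 with size 0
```

```bash
sed -i 's/    s=least_squares(f,/    a0=np.array([-np.sin(yaw0),np.cos(yaw0)]);c00=np.array(c0[:2])\n    g=lambda p:np.append(f(p),100*((p[:2]-c00)@a0))\n    s=least_squares(g,/' fit.py; python3 - <<'E'
from fit import *
for nm,c0,yaw0 in [("near",(.527,-.022,.106),-.12),("far",(.615,-.034,.106),-.12),("loose",(.528,.324,.04),-1.38)]:
  for ns in [("top",),("scene",)]:
    a=np.array([-np.sin(yaw0),np.cos(yaw0)])
    Q=np.vstack(pts(c0,.09,c0[2]-.004,c0[2]+.022,ns))
    t=(Q[:,:2]-c0[:2])@a;perp=(Q[:,:2]-c0[:2])@[a[1],-a[0]]
    Q=Q[(abs(t)<.055)&(abs(perp)<.025)]
    x,e=cyl(Q,c0,yaw0);a=np.array([-np.sin(x[3]),np.cos(x[3])])
    res=[]
    for n in ns:
        P,h=data[n]
        if nm!="loose":
            m=cv2.inRange(h,(100,150,100),(125,255,255))
            for s in (-1,1):
                k=(m>0)&(np.linalg.norm(P[...,:2]-(x[:2]+s*.042*a),axis=2)<.03)&(P[...,2]>x[2]);
                T=(P[k][:,:2]-x[:2])@a
                res.append(np.percentile(T,[3,97]).round(4) if len(T) else None)
        W=P.reshape(-1,3);d=W[:,:2]-x[:2];T=d@a;pp=d@[a[1],-a[0]]
        k=(abs(pp)<.011)&(abs(T)<.11)&(W[:,2]>x[2]-.003);res+=["ends",np.percentile(T[k],[0.3,99.7]).round(4)]
    print(nm,ns,x.round(4),np.degrees(x[3]).round(2),"err",e.round(4),len(Q),res)
E
```

```text
near ('top',) [ 0.5305 -0.0224  0.1052 -0.1232] -7.06 err 0.0008 1008 [array([-0.0515, -0.0322]), array([0.0331, 0.0515]), 'ends', array([-0.0896,  0.0891])]
near ('scene',) [ 0.5297 -0.0223  0.1045 -0.123 ] -7.04 err 0.001 696 [array([-0.0523, -0.0299]), array([0.0317, 0.054 ]), 'ends', array([-0.0888,  0.0908])]
far ('top',) [ 0.6196 -0.0346  0.1051 -0.1247] -7.15 err 0.0008 968 [array([-0.0507, -0.0311]), array([0.0338, 0.0522]), 'ends', array([-0.089 ,  0.0903])]
far ('scene',) [ 0.6191 -0.0345  0.1045 -0.1216] -6.97 err 0.0009 771 [array([-0.0511, -0.0288]), array([0.0333, 0.055 ]), 'ends', array([-0.0877,  0.0924])]
loose ('top',) [ 0.5282  0.323   0.0399 -1.3634] -78.12 err 0.0008 876 ['ends', array([-0.091 ,  0.0883])]
loose ('scene',) [ 0.5278  0.3251  0.0397 -1.3653] -78.23 err 0.0011 479 ['ends', array([-0.0903,  0.0892])]
```

```bash
python3 - <<'E'
from fit import *
for nm,c0 in [("s1",(.499,-.272)),("s2",(.486,-.353))]:
  for n in ("top","scene"):
    P,h=data[n]
    m=cv2.inRange(h,(0,60,80),(25,210,255))>0
    k=m&(np.linalg.norm(P[...,:2]-c0,axis=2)<.085)&(P[...,2]>.045)
    Q=P[k]
    yaw=np.radians(-10.6)
    # split from other stick by lateral coordinate
    lat=(Q[:,:2]-c0)@[-np.sin(yaw),np.cos(yaw)];Q=Q[abs(lat)<.025]
    # robust top plane
    best=None;rng=np.random.default_rng(0)
    for _ in range(800):
        q=Q[rng.choice(len(Q),3,False)];nn=np.cross(q[1]-q[0],q[2]-q[0]);l=np.linalg.norm(nn)
        if l<1e-7: continue
        nn/=l;nn*=np.sign(nn[2])
        if nn[2]<.7: continue
        d=(Q-q[0])@nn;c=(abs(d)<.0015).sum()
        if best is None or c>best[0]: best=(c,nn,q[0])
    I=Q[abs((Q-best[2])@best[1])<.002];ce=I.mean(0);nn=np.linalg.svd(I-ce)[2][2];nn*=np.sign(nn[2])
    # in plane: rect
    u=np.cross([0,0,1],nn);u/=np.linalg.norm(u)   # horizontal
    s=np.cross(u,nn);s*=np.sign(s[2])
    A=np.stack([(I-ce)@s,(I-ce)@u],1).astype(np.float32)
    r=cv2.minAreaRect(A)
    ax=np.linalg.svd(I-ce)[2][0];ax*=np.sign(ax[2])
    lt=np.cross(nn,ax);ta=(I-ce)@ax;tl=(I-ce)@lt
    mid=ce+ax*(np.percentile(ta,[.5,99.5]).mean())+lt*np.percentile(tl,[2,98]).mean()
    print(nm,n,len(I),len(Q),"n",nn.round(3),"ax",ax.round(3),"slope",np.degrees(np.arcsin(ax[2])).round(1),"yaw",np.degrees(np.arctan2(ax[1],ax[0])).round(1),"len",np.ptp(ta).round(4),np.ptp(np.percentile(tl,[2,98])).round(4),"org",(mid-.0135*nn).round(4), r[1])
# rack base
for n in ("top","scene"):
    P,h=data[n];m=cv2.inRange(h,(100,120,60),(125,255,255))>0
    k=m&(np.linalg.norm(P[...,:2]-[.5,-.32],axis=2)<.14)&(P[...,2]<.02)&(P[...,2]>.003)
    print(n,cv2.minAreaRect((P[k][:,:2]*1000).astype(np.float32)))
E
```

```text
s1 top 474 994 n [-0.491  0.068  0.868] ax [ 0.856 -0.145  0.496] slope 29.7 yaw -9.6 len 0.1499 0.0195 org [ 0.502  -0.2752  0.091 ] (0.14987625181674957, 0.021464282646775246)
s1 scene 248 442 n [-0.494  0.079  0.866] ax [ 0.853 -0.15   0.5  ] slope 30.0 yaw -9.9 len 0.1532 0.0189 org [ 0.5017 -0.2743  0.0899] (0.1532217264175415, 0.01973153091967106)
s2 top 526 1139 n [-0.492  0.08   0.867] ax [ 0.854 -0.148  0.498] slope 29.9 yaw -9.8 len 0.1505 0.0201 org [ 0.4875 -0.358   0.0907] (0.150532528758049, 0.021519673988223076)
s2 scene 275 477 n [-0.491  0.098  0.866] ax [ 0.853 -0.146  0.5  ] slope 30.0 yaw -9.7 len 0.1543 0.0192 org [ 0.4875 -0.3568  0.0897] (0.019944891333580017, 0.15429450571537018)
top ((500.8061828613281, -317.31927490234375), (130.73374938964844, 149.76480102539062), 80.08013153076172)
scene ((508.9063415527344, -317.731689453125), (129.9609832763672, 136.63284301757812), 80.1673355102539)
```

```bash
cat >> h.py <<'E'
def tool(slope,yaw,flip=1):
    """tool axes for gripping an object with x along yaw (deg), rising slope (deg); jaws along lateral*flip"""
    s,y=np.radians(slope),np.radians(yaw)
    n=np.array([-np.sin(s)*np.cos(y),-np.sin(s)*np.sin(y),np.cos(s)])
    l=np.array([-np.sin(y),np.cos(y),0])*flip
    return np.stack([-n,l,np.cross(-n,l)],1)
def move(o,p,M):
    Rc=q2R(o['orientation']);d=Rc.T@(np.asarray(p)-o['ee_pos'])*100
    r=R.from_matrix(Rc.T@M).as_rotvec();return d.round(2),r.round(3)
E
python3 - <<'E'
from station import ctrl
from h import *
o=ctrl.get_obs();print(q2R(o['orientation']).round(3))
M1=tool(30,-9.8,1);M2=tool(30,-9.8,-1);n=-M1[:,0]
org=np.array([.502,-.2748,.0905])
for M in(M1,M2):print(move(o,org+.07*n,M))
E
```

```text
[[-0.     0.367 -0.93 ]
 [ 0.001 -0.93  -0.367]
 [-1.    -0.001  0.   ]]
(array([  8.81, -20.29, -33.63]), array([-2.518, -0.191,  0.675]))
(array([  8.81, -20.29, -33.63]), array([0.534, 0.511, 0.144]))
```

```bash
python3 - <<'E'
from station import ctrl
from h import *
o=ctrl.get_obs()
M=tool(30,-9.8,-1);n=-M[:,0]
org=np.array([.502,-.2748,.0905])
print(move(o,org+.12*n,M))
E
```

```text
(array([  4.48, -21.59, -31.49]), array([0.534, 0.511, 0.144]))
```

>>> jog_arm(motion=[[0.42, 4.5, -21.6, -31.5, 0.534, 0.511, 0.144], [0.42, 4.5, -21.6, -31.5, 0.534, 0.511, 0.144], [0.42, 4.5, -21.6, -31.5, 0.534, 0.511, 0.144], [0.42, 4.5, -21.6, -31.5, 0.534, 0.511, 0.144], [0.42, 4.5, -21.6, -31.5, 0.534, 0.511, 0.144], [0.42, 4.5, -21.6, -31.5, 0.534, 0.511, 0.144], [0.42, 4.5, -21.6, -31.5, 0.534, 0.511, 0.144], [0.42, 4.5, -21.6, -31.5, 0.534, 0.511, 0.144], [0.42, 4.5, -21.6, -31.5, 0.534, 0.511, 0.144], [0.42, 4.5, -21.6, -31.5, 0.534, 0.511, 0.144], [0.42, 4.5, -21.6, -31.5, 0.534, 0.511, 0.144], [0.42, 4.5, -21.6, -31.5, 0.534, 0.511, 0.144]])

```text
clock: 1.35
ee_pos: [0.4423, -0.266, 0.1943]
orientation: [-0.043, 0.863, -0.075, -0.498]
force: [0.3, -0.6, -1.2]
grip_width: 0.0367
```

```bash
python3 - <<'E'
from station import ctrl,cams
from h import *
o=ctrl.get_obs()
M=tool(30,-9.8,-1);n=-M[:,0]
org=np.array([.502,-.2748,.0905])
print(move(o,org+.03*n,M),move(o,org,M),o['joints'].round(2))
c=cams.get_calibration("wrist");p,d=cams.read_camera("wrist")
for P in (org,org+M[:,2]*.075+.0135*n,org-M[:,2]*.075+.0135*n):
    cv2.circle(p,tuple(proj(c,P,True)[0].round().astype(int).tolist()),4,(255,0,255),1)
cv2.imwrite("pics/w1.png",p)
E
```

```text
(array([ 9.01, -0.16, -0.04]), array([-0.002, -0.   , -0.001])) (array([12.01, -0.16, -0.04]), array([-0.002, -0.   , -0.001])) [ 0.86  0.1  -0.3   2.27 -0.54  0.33 -0.7 ]
```

View pics/w1.png

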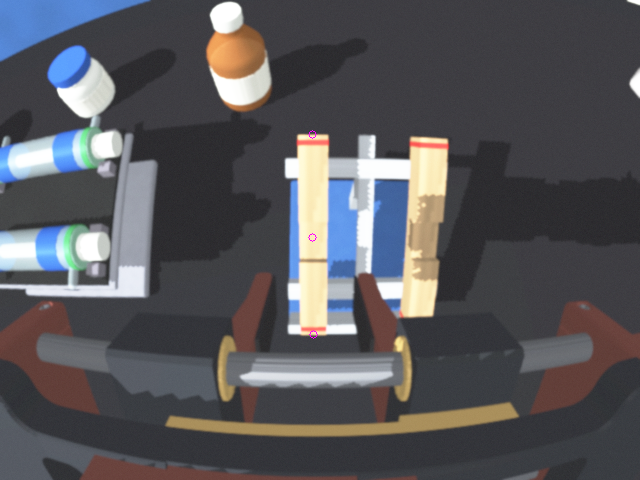

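The wrist view shows the first stick centred between the fingers at (313,235), and its predicted ends (312,134) and (313,333) lie on the red ends. I'm going in.

>>> jog_arm(motion=[[0.42, 4, -0.16, -0.04, 0, 0, 0], [0.42, 8, -0.16, -0.04, 0, 0, 0], [0.42, 10, -0.16, -0.04, 0, 0, 0], [0.42, 12, -0.16, -0.04, 0, 0, 0], [0.42, 12, -0.16, -0.04, 0, 0, 0], [0.0, 12, -0.16, -0.04, 0, 0, 0], [0.0, 12, -0.16, -0.04, 0, 0, 0], [0.0, 12, -0.16, -0.04, 0, 0, 0], [0.0, 12, -0.16, -0.04, 0, 0, 0], [0.0, 12, -0.16, -0.04, 0, 0, 0], [0.0, 12, -0.16, -0.04, 0, 0, 0]])

```text
clock: 2.5
ee_pos: [0.5031, -0.278, 0.0985]
orientation: [-0.046, 0.86, -0.073, -0.502]
force: [-5.1, 2.0, 8.4]
grip_width: 0.0201
```

```bash
python3 - <<'E'
from station import ctrl,cams
from h import *
M=tool(30,-9.8,-1);n=-M[:,0]
org=np.array([.502,-.2748,.0905])
p,d=cams.read_camera("wrist");cv2.imwrite("pics/w2.png",p)
o=ctrl.get_obs()
print(o['ee_pos'],o['force'],o['moment'],M.T@(o['ee_pos']-org),M.T@o['force'],move(o,org,M))
p,d=cams.read_camera("scene");cv2.imwrite("pics/s2.png",cv2.resize(p[260:420,80:300],None,fx=3.4,fy=3.4))
E
```

```text
[ 0.50307592 -0.27797517  0.09851669] [-5.90321556  2.21460481  7.34044666] [ 0.24666442  0.70483274 -0.01359292] [-0.00614232  0.0029457  -0.00539456] [-9.45402429 -1.17750571  1.69395709] (array([ 0.62, -0.29,  0.53]), array([-0.005,  0.01 ,  0.004]))
```

View pics/w2.png

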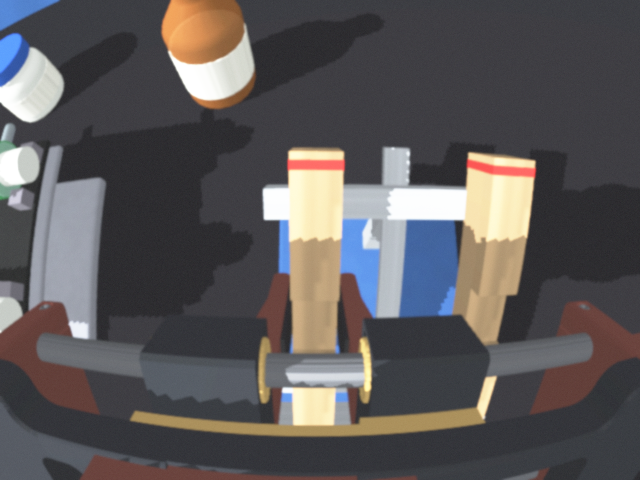

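View pics/s2.png

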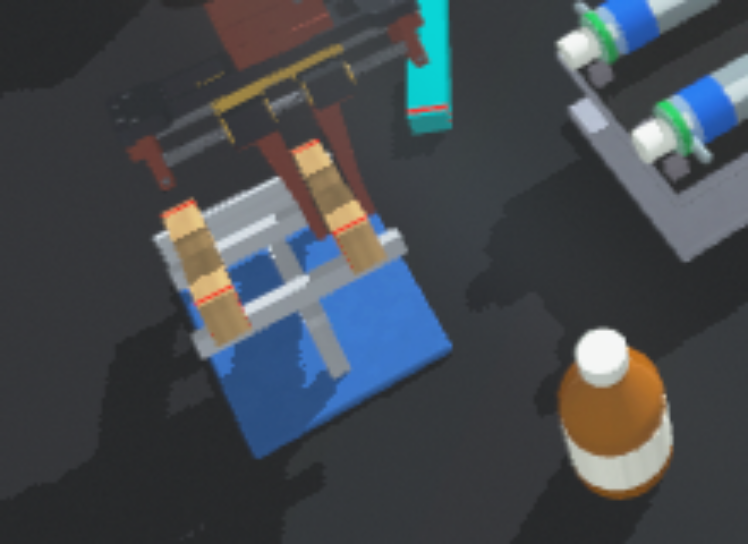

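The fingers closed about 6 mm high and 5 mm upslope, with 9 N pushing back on the tool, so the arm was probably still lagging when they shut. I'll reopen and let it settle before closing again.

>>> jog_arm(motion=[[0.42, 0, 0, 0, 0, 0, 0], [0.42, 0, 0, 0, 0, 0, 0], [0.42, 0, 0, 0, 0, 0, 0], [0.42, 0, 0, 0, 0, 0, 0]])

```text
clock: 3.0
ee_pos: [0.5031, -0.278, 0.0985]
orientation: [-0.046, 0.86, -0.073, -0.502]
force: [-0.7, -0.2, 0.1]
grip_width: 0.0368
```

```bash
python3 - <<'E'
from station import ctrl,cams
from h import *
M=tool(30,-9.8,-1);n=-M[:,0]
org=np.array([.502,-.2748,.0905])
p,d=cams.read_camera("wrist");cv2.imwrite("pics/w3.png",p)
o=ctrl.get_obs()
print(o['grip_width'],M.T@(o['ee_pos']-org),M.T@o['force'],move(o,org,M))
E
```

```text
0.036983496912961544 [-0.00609132  0.00292407 -0.00541015] [ 0.83008388 -0.53164135 -0.46299703] (array([ 0.62, -0.29,  0.54]), array([-0.005,  0.01 ,  0.004]))
```

View pics/w3.png

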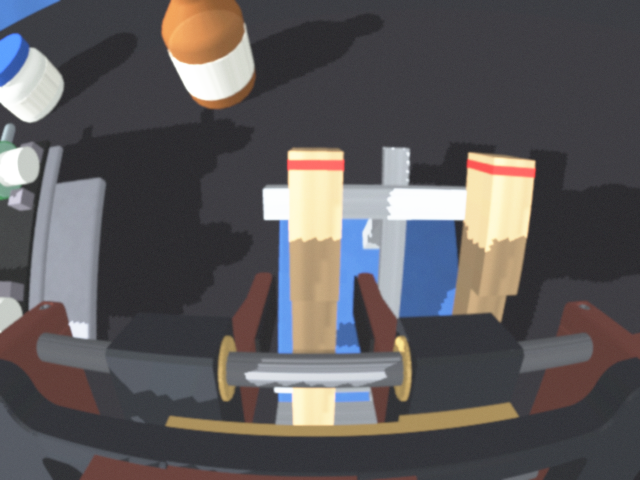

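>>> jog_arm(motion=[[0.42, 0.3, 0, 0.27, 0, 0, 0], [0.42, 0.62, 0, 0.54, 0, 0, 0], [0.42, 0.62, 0, 0.54, 0, 0, 0], [0.42, 0.62, 0, 0.54, 0, 0, 0], [0.42, 0.62, 0, 0.54, 0, 0, 0]])

```text
clock: 3.55
ee_pos: [0.5022, -0.2791, 0.0939]
orientation: [-0.047, 0.859, -0.072, -0.505]
force: [-0.4, -0.1, -0.4]
grip_width: 0.0368
```

```bash
python3 - <<'E'
from station import ctrl,cams
from h import *
M=tool(30,-9.8,-1);n=-M[:,0]
org=np.array([.502,-.2748,.0905])
o=ctrl.get_obs()
print(o['clock'],o['grip_width'],M.T@(o['ee_pos']-org),M.T@o['force'],move(o,org,M))
E
```

```text
3.55 0.03676638433501155 [-0.00248389  0.00416045 -0.00247238] [0.13911389 0.17015526 0.4945176 ] (array([ 0.26, -0.41,  0.25]), array([-0.005,  0.016,  0.007]))
```

```bash
python3 - <<'E'
from station import ctrl,cams
o=ctrl.get_obs();print(o['joints'].round(3),o['joint_velocities'].round(3))
E
```

```text
[ 0.689  0.372 -0.189  2.235 -1.032  0.127 -0.214] [ 0.001 -0.004  0.001 -0.001  0.001 -0.001 -0.   ]
```

Joints 5 and 6 are at their lower limits, which is why the arm stopped short. I'll take the stick with about 12° less tilt; the jaws still close square across its width.

```bash
python3 - <<'E'
from station import ctrl,cams
from h import *
o=ctrl.get_obs()
org=np.array([.502,-.2748,.0905])
for s in(22,18,15):print(s,move(o,org,tool(s,-9.8,-1)))
E
```

```text
22 (array([ 0.26, -0.41,  0.25]), array([-0.005, -0.123,  0.007]))
18 (array([ 0.26, -0.41,  0.25]), array([-0.004, -0.193,  0.007]))
15 (array([ 0.26, -0.41,  0.25]), array([-0.004, -0.246,  0.008]))
```

>>> jog_arm(motion=[[0.42, 0.1, -0.12, 0.1, 0, -0.1, 0.007], [0.42, 0.26, -0.12, 0.25, 0, -0.193, 0.007], [0.42, 0.26, -0.12, 0.25, 0, -0.193, 0.007], [0.42, 0.26, -0.12, 0.25, 0, -0.193, 0.007], [0.42, 0.26, -0.12, 0.25, 0, -0.193, 0.007], [0.42, 0.26, -0.12, 0.25, 0, -0.193, 0.007]])

```text
clock: 4.15
ee_pos: [0.5011, -0.277, 0.0899]
orientation: [-0.052, 0.806, -0.069, -0.585]
force: [0.2, 0.1, -1.7]
grip_width: 0.0367
```

```bash
python3 - <<'E'
from station import ctrl,cams
from h import *
M=tool(18,-9.8,-1);n=-M[:,0]
org=np.array([.502,-.2748,.0905])
p,d=cams.read_camera("wrist");cv2.imwrite("pics/w4.png",p)
o=ctrl.get_obs()
print(o['clock'],M.T@(o['ee_pos']-org),M.T@o['force'],move(o,org,M),o['joints'].round(2))
E
```

```text
4.2 [0.00028827 0.00297989 0.00101915] [-0.5335968  -0.52225904 -0.16085977] (array([-0.03, -0.3 , -0.1 ]), array([-0.005, -0.001,  0.002])) [ 0.17  0.4   0.38  2.13 -0.68  0.41 -0.65]
```

View pics/w4.png

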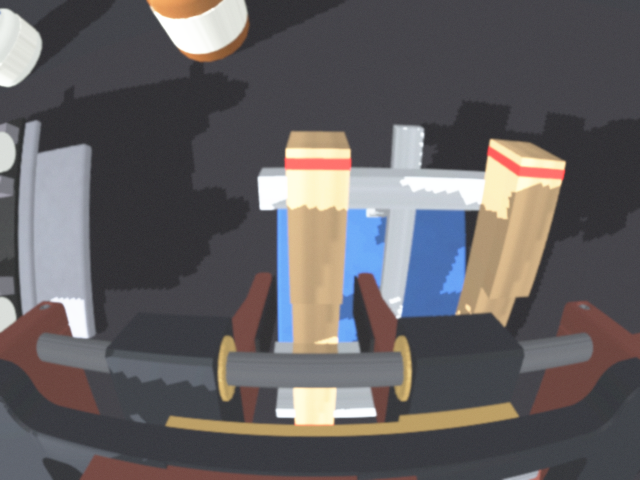

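>>> jog_arm(motion=[[0.0, 0, 0, 0, 0, 0, 0], [0.0, 0, 0, 0, 0, 0, 0], [0.0, 0, 0, 0, 0, 0, 0], [0.0, 0, 0, 0, 0, 0, 0], [0.0, 0, 0, 0, 0, 0, 0], [0.0, -0.5, 0, 0.1, 0, 0, 0], [0.0, -1.5, 0, 0.3, 0, 0, 0], [0.0, -3, 0, 0.6, 0, 0, 0], [0.0, -5, 0, 0.6, 0, 0, 0], [0.0, -8, 0, 0.6, 0, 0, 0], [0.0, -8, 0, 0.6, 0, 0, 0], [0.0, -8, 0, 0.6, 0, 0, 0]])

```text
clock: 5.4
ee_pos: [0.4712, -0.2719, 0.1651]
orientation: [-0.053, 0.807, -0.069, -0.584]
force: [-0.1, 0.6, -1.5]
grip_width: 0.0199
```

```bash
python3 - <<'E'
from station import ctrl,cams
from h import *
p,d=cams.read_camera("scene");cv2.imwrite("pics/s5.png",p)
p,d=cams.read_camera("top");cv2.imwrite("pics/t5.png",p)
o=ctrl.get_obs()
print(o['clock'],o['force'],o['grip_width'],o['joints'].round(2),o['ee_pos'])
E
```

```text
5.5 [-0.83478077 -0.28360367 -0.74092232] 0.019830104615856707 [ 0.03  0.24  0.55  2.14 -0.48  0.54 -0.82] [ 0.47068252 -0.27176165  0.16367555]
```

View pics/s5.png

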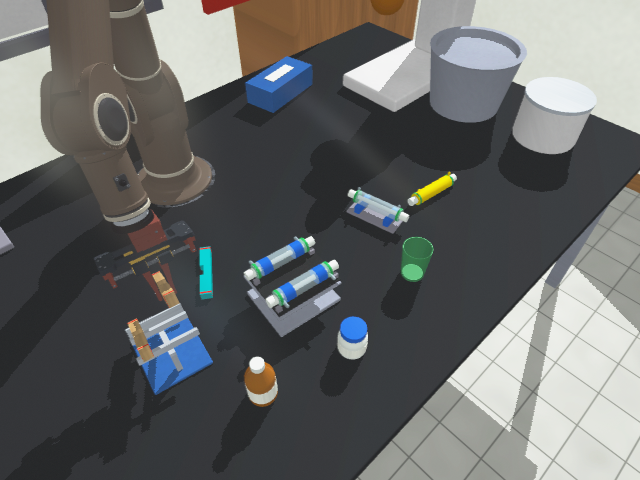

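```bash
cat >> h.py <<'E'
JY=-7.06
C=np.array([.5748,-.0275]);AX=np.array([.1229,.9924]);JX=np.array([.9924,-.1229])
LEFT=C+.042*AX;RIGHT=C-.042*AX;CREST=.1229
E
python3 - <<'E'
from station import ctrl,cams
from h import *
o=ctrl.get_obs();M=tool(-12,JY,-1)
for h in(.06,.0):
  S=np.array([*LEFT,CREST+.0135+h]);print(S+M@[.0003,0,.001],move(o,S+M@[.0003,0,.001],M))
E
```

```text
[0.57892917 0.01430869 0.19631447] (array([ -1.22, -30.06,  -6.39]), array([-0.052, -0.524,  0.001]))
[0.57892917 0.01430869 0.13631447] (array([  4.48, -30.04,  -4.53]), array([-0.052, -0.524,  0.001]))
```

>>> jog_arm(motion=[[0.0, -2.5, -3, -1, 0, -0.1, 0], [0.0, -2, -7, -2, 0, -0.2, 0], [0.0, -1.22, -12, -4, 0, -0.3, 0], [0.0, -1.22, -17, -5, 0, -0.4, 0], [0.0, -1.22, -22, -6, -0.03, -0.5, 0], [0.0, -1.22, -27, -6.4, -0.052, -0.524, 0], [0.0, -1.22, -30.06, -6.39, -0.052, -0.524, 0], [0.0, -1.22, -30.06, -6.39, -0.052, -0.524, 0], [0.0, -1.22, -30.06, -6.39, -0.052, -0.524, 0], [0.0, -1.22, -30.06, -6.39, -0.052, -0.524, 0], [0.0, -1.22, -30.06, -6.39, -0.052, -0.524, 0], [0.0, -1.22, -30.06, -6.39, -0.052, -0.524, 0]])

```text
clock: 6.7
ee_pos: [0.5787, 0.0129, 0.1964]
orientation: [0.049, -0.628, 0.039, 0.776]
force: [-0.1, -0.9, -0.7]
grip_width: 0.0196
```

```bash
cat >> fit.py <<'E'
def stick(P,h,c0,yaw0,zlo,zhi,rad=.085):
    m=cv2.inRange(h,(0,60,80),(25,210,255))>0
    k=m&(np.linalg.norm(P[...,:2]-c0,axis=2)<rad)&(P[...,2]>zlo)&(P[...,2]<zhi)
    Q=P[k];y=np.radians(yaw0);ax=np.array([np.cos(y),np.sin(y)]);lt=np.array([-ax[1],ax[0]])
    d=Q[:,:2]-c0;s=abs(d@lt)<.02;Q=Q[s]
    # dominant face
    best=None;rng=np.random.default_rng(0)
    for _ in range(800):
        q=Q[rng.choice(len(Q),3,False)];nn=np.cross(q[1]-q[0],q[2]-q[0]);l=np.linalg.norm(nn)
        if l<1e-7: continue
        nn/=l;nn*=np.sign(nn[2])
        if nn[2]<.9: continue
        c=(abs((Q-q[0])@nn)<.0015).sum()
        if best is None or c>best[0]: best=(c,nn,q[0])
    I=Q[abs((Q-best[2])@best[1])<.002];ce=I.mean(0);V=np.linalg.svd(I-ce)[2];nn=V[2]*np.sign(V[2][2]);a=V[0]*np.sign(V[0][:2]@ax)
    l=np.cross(nn,a);ta=(I-ce)@a;tl=(I-ce)@l
    mid=ce+a*np.percentile(ta,[.5,99.5]).mean()+l*np.percentile(tl,[2,98]).mean()
    return dict(N=len(I),org=(mid-.0135*nn).round(4),pitch=np.degrees(np.arcsin(a[2])).round(1),yaw=np.degrees(np.arctan2(a[1],a[0])).round(1),len=np.ptp(np.percentile(ta,[.5,99.5])).round(4),wid=np.ptp(np.percentile(tl,[2,98])).round(4),ztop=np.median(I[:,2]).round(4))
def grab(cams,n,tag):
    c=cams.get_calibration(n);p,d=cams.read_camera(n);cv2.imwrite(f"pics/{tag}_{n}.png",p)
    v,u=np.mgrid[:480,:640];uv=np.stack([u.ravel(),v.ravel()],1)
    P=dpt(c,uv,d.ravel()).reshape(480,640,3);P[d==0]=np.nan
    return P,cv2.cvtColor(p,cv2.COLOR_BGR2HSV),p
E
python3 - <<'E'
from station import ctrl,cams
from fit import *
o=ctrl.get_obs();M=tool(-12,JY,-1)
S=np.array([*LEFT,CREST+.0135]);print(o['clock'],move(o,S+M@[.0003,0,.001],M),o['force'],o['joints'].round(2))
for n in("scene",):
    P,h,p=grab(cams,n,"p1");
    try: print(n,stick(P,h,LEFT,JY,.15,.24))
    except Exception as e: print(e)
    cv2.imwrite("pics/p1c.png",cv2.resize(p[190:340,200:400],None,fx=3.5,fy=3.5))
print(LEFT)
E
```

```text
6.7 (array([ 5.87, -0.14, -1.25]), array([-0.002, -0.   ,  0.002])) [-0.06838708 -0.90337127 -0.73505207] [-0.44  0.54  0.53  1.62 -0.29  1.28 -1.53]
scene {'N': 207, 'org': array([0.5895, 0.0129, 0.1966]), 'pitch': np.float64(-1.1), 'yaw': np.float64(-6.2), 'len': np.float64(0.1322), 'wid': np.float64(0.023), 'ztop': np.float64(0.2094)}
[0.5799618 0.0141808]
```

View pics/p1c.png

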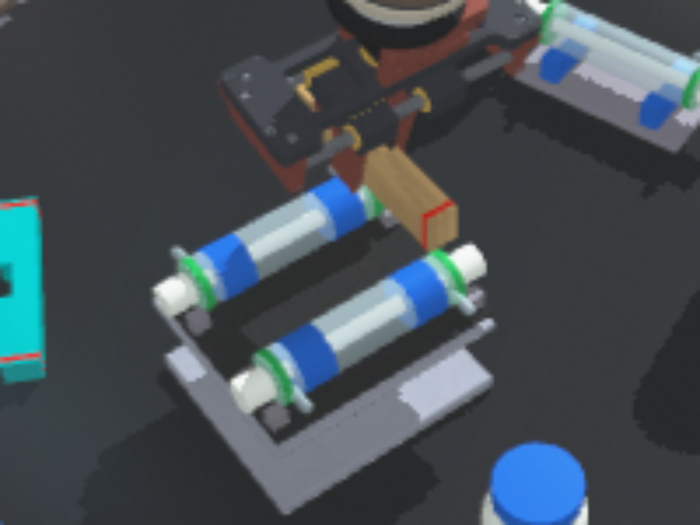

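>>> jog_arm(motion=[[0.0, 2.5, -0.14, -0.53, 0, 0, 0], [0.0, 4.5, -0.14, -0.96, 0, 0, 0], [0.0, 5.3, -0.14, -1.13, 0, 0, 0], [0.0, 5.3, -0.14, -1.13, 0, 0, 0], [0.0, 5.3, -0.14, -1.13, 0, 0, 0], [0.0, 5.3, -0.14, -1.13, 0, 0, 0]])

```text
clock: 7.35
ee_pos: [0.5797, 0.0144, 0.1433]
orientation: [0.049, -0.629, 0.039, 0.775]
force: [-0.1, -0.6, -0.5]
grip_width: 0.02
```

```bash
python3 - <<'E'
from station import ctrl,cams
from fit import *
o=ctrl.get_obs();M=tool(-12,JY,-1)
S=np.array([*LEFT,CREST+.0135]);print(o['clock'],o['ee_pos'],S+M@[.0003,0,.001],move(o,S+M@[.0003,0,.001],M),o['force'],o['moment'])
E
```

```text
7.35 [0.57968473 0.01441568 0.14332618] [0.57892917 0.01430869 0.13631447] (array([ 0.7 ,  0.02, -0.07]), array([-0.001, -0.002,  0.002])) [-0.06733432 -0.55686676 -0.45520038] [ 0.00448909 -0.20067838  0.02090563]
```

>>> jog_arm(motion=[[0.0, 0.2, 0, 0, 0, 0, 0], [0.0, 0.4, 0, -0.03, 0, 0, 0], [0.0, 0.5, 0, -0.05, 0, 0, 0], [0.0, 0.5, 0, -0.05, 0, 0, 0], [0.0, 0.5, 0, -0.05, 0, 0, 0]])

```text
clock: 7.85
ee_pos: [0.5791, 0.0145, 0.1383]
orientation: [0.049, -0.629, 0.039, 0.775]
force: [-0.5, -0.6, -1.6]
grip_width: 0.0201
```

>>> jog_arm(motion=[[0.0, 0.1, 0, -0.02, 0, 0, 0], [0.0, 0.1, 0, -0.02, 0, 0, 0]])

```text
clock: 8.05
ee_pos: [0.5791, 0.0146, 0.1371]
orientation: [0.049, -0.629, 0.039, 0.775]
force: [0.1, -0.5, -0.6]
grip_width: 0.0201
```

>>> jog_arm(motion=[[0.0, 0.1, 0, -0.02, 0, 0, 0], [0.0, 0.1, 0, -0.02, 0, 0, 0]])

```text
clock: 8.25
ee_pos: [0.5791, 0.0146, 0.1361]
orientation: [0.049, -0.629, 0.039, 0.775]
force: [0.4, -0.2, -0.6]
grip_width: 0.0199
```

>>> jog_arm(motion=[[0.0, 0.1, 0, -0.02, 0, 0, 0], [0.0, 0.1, 0, -0.02, 0, 0, 0]])

```text
clock: 8.45
ee_pos: [0.5791, 0.0145, 0.1352]
orientation: [0.049, -0.629, 0.039, 0.775]
force: [0.3, -0.5, 1.2]
grip_width: 0.0198
```

>>> jog_arm(motion=[[0.0, 0.05, 0, -0.01, 0, 0, 0], [0.0, 0.05, 0, -0.01, 0, 0, 0]])

```text
clock: 8.65
ee_pos: [0.5791, 0.0146, 0.1348]
orientation: [0.049, -0.629, 0.039, 0.775]
force: [-0.6, -0.6, 1.7]
grip_width: 0.02
```

>>> jog_arm(motion=[[0.0, 0.05, 0, -0.01, 0, 0, 0], [0.0, 0.05, 0, -0.01, 0, 0, 0]])

```text
clock: 8.85
ee_pos: [0.5791, 0.0146, 0.1345]
orientation: [0.049, -0.629, 0.039, 0.775]
force: [0.3, -0.1, 4.5]
grip_width: 0.0199
```

```bash
python3 - <<'E'
from station import ctrl,cams
from fit import *
for i in range(3):
    P,h,p=grab(cams,"scene","p2");o=ctrl.get_obs();print(o['clock'],o['force'],o['moment'],o['ee_pos'])
cv2.imwrite("pics/p2c.png",cv2.resize(p[190:340,200:400],None,fx=3.5,fy=3.5))
E
```

```text
8.9 [-1.67722395 -0.85750321  3.61934211] [0.03954531 0.21287187 0.07463887] [0.57913624 0.01455679 0.13446992]
8.95 [-1.11843772  1.33451626  4.41059275] [0.13325804 0.16094785 0.02610652] [0.57912471 0.01456779 0.134451  ]
9.0 [-0.93137194 -0.10711665  4.52532556] [0.09550111 0.18706511 0.01010076] [0.57913351 0.01455141 0.1344237 ]
```

View pics/p2c.png

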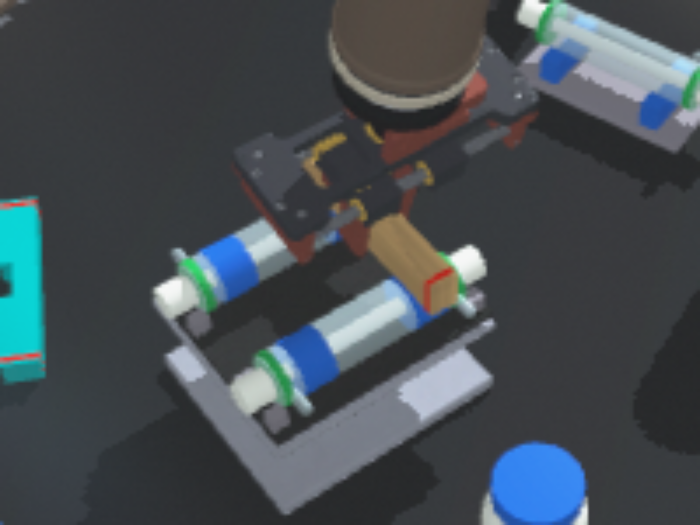

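```bash
python3 - <<'E'
from station import ctrl,cams
from fit import *
for n in("scene","top"):
    P,h,p=grab(cams,n,"p3")
    try: print(stick(P,h,LEFT,JY,.135,.18))
    except Exception as e: print(n,e)
o=ctrl.get_obs();print(o['force'],o['moment'])
E
```

```text
{'N': 182, 'org': array([0.5902, 0.0105, 0.1335]), 'pitch': np.float64(-0.1), 'yaw': np.float64(-3.7), 'len': np.float64(0.1294), 'wid': np.float64(0.0267), 'ztop': np.float64(0.1471)}
top a must be a positive integer unless no samples are taken
[-0.57636434 -0.20991114  3.15860817] [-2.82200274e-05  2.41799618e-01 -3.92830148e-02]
```

>>> jog_arm(motion=[[0.42, 0, 0, 0, 0, 0, 0], [0.42, 0, 0, 0, 0, 0, 0], [0.42, 0, 0, 0, 0, 0, 0], [0.42, -1, 0, 0, 0, 0, 0], [0.42, -4, 0, 0, 0, 0, 0], [0.42, -8, 0, 0, 0, 0, 0], [0.42, -11, 0, 0, 0, 0, 0], [0.42, -11, 0, 0, 0, 0, 0], [0.42, -11, 0, 0, 0, 0, 0]])

```text
clock: 10.0
ee_pos: [0.6019, 0.0114, 0.2428]
orientation: [0.049, -0.629, 0.038, 0.774]
force: [0.1, 0.2, -0.1]
grip_width: 0.0369
```

```bash
python3 - <<'E'
from station import ctrl,cams
from fit import *
for n in("scene","top"):
    P,h,p=grab(cams,n,"p4")
    try: print(n,stick(P,h,LEFT,JY,.135,.18))
    except Exception as e: print(n,e)
o=ctrl.get_obs();print(o['clock'],o['force'],o['ee_pos'],o['joints'].round(2))
# second stick pick: slope 15 tool, hover along stick normal
org=np.array([.4875,-.3575,.0902])
M=tool(18,-9.8,-1);n=-tool(30,-9.8)[:,0]
print(move(o,org+.10*n,M), LEFT)
E
```

```text
scene {'N': 278, 'org': array([0.5858, 0.0145, 0.1352]), 'pitch': np.float64(-0.5), 'yaw': np.float64(-7.0), 'len': np.float64(0.1389), 'wid': np.float64(0.0199), 'ztop': np.float64(0.1487)}
top a must be a positive integer unless no samples are taken
10.1 [-0.21600843  0.35636655 -1.24880205] [0.60092559 0.01167764 0.2411693 ] [-0.43  0.53  0.54  1.51 -0.28  1.39 -1.54]
(array([ 8.65, 37.83, 10.07]), array([0.046, 0.523, 0.004])) [0.5799618 0.0141808]
```

View pics/p4_scene.png

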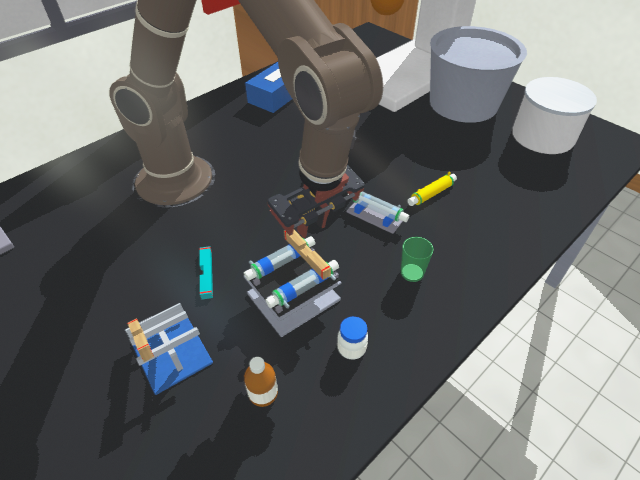

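>>> jog_arm(motion=[[0.42, 0, 5, 1, 0, 0.1, 0], [0.42, 0, 10, 2, 0, 0.2, 0], [0.42, 0, 15, 4, 0, 0.3, 0], [0.42, 2, 20, 6, 0, 0.4, 0], [0.42, 4, 25, 8, 0.02, 0.5, 0], [0.42, 6, 30, 9, 0.04, 0.523, 0], [0.42, 7.5, 34, 10, 0.046, 0.523, 0], [0.42, 8.65, 37.83, 10.07, 0.046, 0.523, 0.004], [0.42, 8.65, 37.83, 10.07, 0.046, 0.523, 0.004], [0.42, 8.65, 37.83, 10.07, 0.046, 0.523, 0.004], [0.42, 8.65, 37.83, 10.07, 0.046, 0.523, 0.004], [0.42, 8.65, 37.83, 10.07, 0.046, 0.523, 0.004]])

```text
clock: 11.3
ee_pos: [0.4392, -0.347, 0.1767]
orientation: [-0.05, 0.806, -0.067, -0.586]
force: [-0.2, -0.2, 0.6]
grip_width: 0.037
```

```bash
python3 - <<'E'
from station import ctrl,cams
from fit import *
o=ctrl.get_obs();print(o['clock'],o['force'],o['ee_pos'],o['joints'].round(2))
org=np.array([.4875,-.3575,.0902])
M=tool(18,-9.8,-1);n=-tool(30,-9.8)[:,0];M30=tool(30,-9.8,-1)
print(move(o,org+.03*n,M),move(o,org,M))
P,h,p=grab(cams,"top","p5")
try: 
    print(move(o,org,M))
except Exception as e: print(e)
c=cams.get_calibration("wrist");p,d=cams.read_camera("wrist")
for q in (org,org+M30[:,2]*.075+.0135*n,org-M30[:,2]*.075+.0135*n):
    cv2.circle(p,tuple(proj(c,q,True)[0].round().astype(int).tolist()),4,(255,0,255),1)
cv2.imwrite("pics/w6.png",p)
E
```

```text
11.3 [-0.22882449 -0.16186566  0.58042304] [ 0.43921411 -0.34699413  0.1767425 ] [ 0.14  0.27  0.64  2.08 -0.57  0.65 -0.57]
(array([ 6.82,  0.23, -1.4 ]), array([0.003, 0.001, 0.002])) (array([ 9.75,  0.24, -2.03]), array([0.003, 0.001, 0.002]))
(array([ 9.75,  0.24, -2.03]), array([0.003, 0.001, 0.002]))
```

View pics/w6.png

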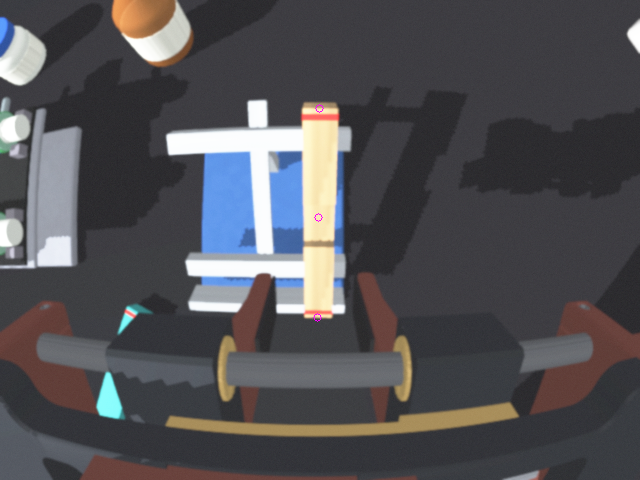

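View pics/p5_top.png

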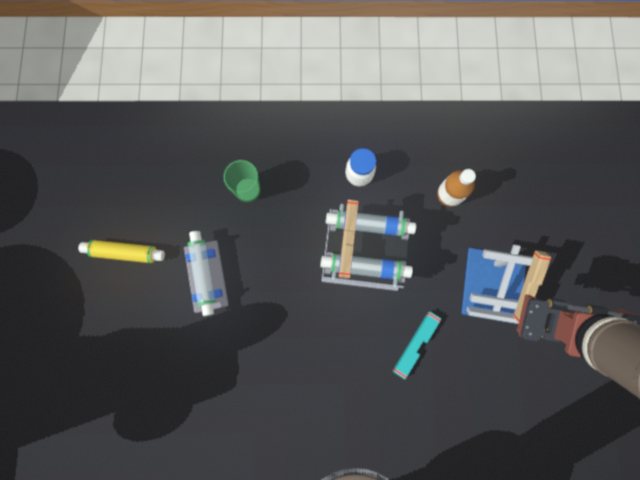

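Stick 1 lies over the left bands, seen in the top view at (348,240). In the wrist view the second stick's predicted ends (319,108) and (317,317) match. I'll go in along the stick's normal and wait before closing.

>>> jog_arm(motion=[[0.42, 4, 0.2, -0.8, 0, 0, 0], [0.42, 6.8, 0.25, -1.4, 0, 0, 0], [0.42, 8.5, 0.25, -1.75, 0, 0, 0], [0.42, 9.75, 0.25, -2, 0, 0, 0], [0.42, 9.75, 0.25, -2, 0, 0, 0], [0.42, 9.75, 0.25, -2, 0, 0, 0], [0.42, 9.75, 0.25, -2, 0, 0, 0], [0.42, 9.75, 0.25, -2, 0, 0, 0]])

```text
clock: 12.2
ee_pos: [0.4875, -0.3581, 0.0916]
orientation: [-0.049, 0.807, -0.068, -0.585]
force: [-0.3, -0.3, 0.4]
grip_width: 0.0371
```

```bash
python3 - <<'E'
from station import ctrl,cams
from fit import *
o=ctrl.get_obs();print(o['clock'],o['force'],o['ee_pos'],o['joints'].round(2))
org=np.array([.4875,-.3575,.0902])
M=tool(18,-9.8,-1)
print(move(o,org,M))
p,d=cams.read_camera("wrist")
cv2.imwrite("pics/w7.png",p)
im=cv2.imread("pics/p5_top.png");
P,h,p=grab(cams,"top","p6")
print(stick(P,h,LEFT,JY,.135,.18))
E
```

```text
12.2 [-0.33375477 -0.25844877  0.40093549] [ 0.48750667 -0.35810876  0.09156356] [ 0.25  0.47  0.49  2.05 -0.8   0.52 -0.4 ]
(array([ 0.13, -0.06,  0.05]), array([ 0.003, -0.002,  0.001]))
{'N': 495, 'org': array([0.5799, 0.0137, 0.1362]), 'pitch': np.float64(0.0), 'yaw': np.float64(-7.3), 'len': np.float64(0.1482), 'wid': np.float64(0.0179), 'ztop': np.float64(0.1497)}
```

View pics/w7.png

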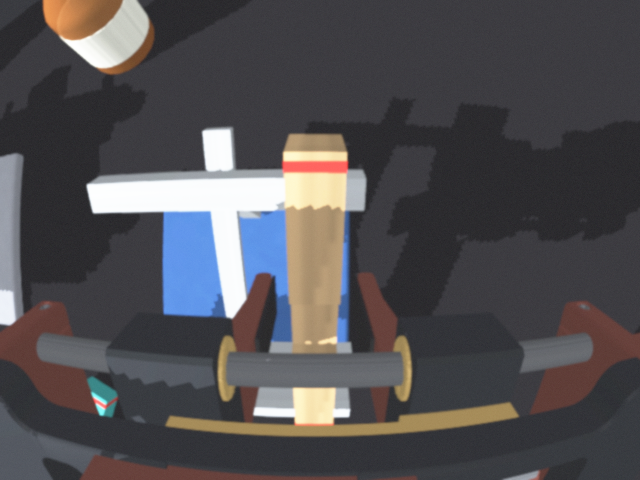

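>>> jog_arm(motion=[[0.0, 0.1, 0, 0, 0, 0, 0], [0.0, 0.1, 0, 0, 0, 0, 0], [0.0, 0.1, 0, 0, 0, 0, 0], [0.0, 0.1, 0, 0, 0, 0, 0], [0.0, 0.1, 0, 0, 0, 0, 0], [0.0, -0.5, 0, 0.1, 0, 0, 0], [0.0, -1.5, 0, 0.3, 0, 0, 0], [0.0, -3, 0, 0.6, 0, 0, 0], [0.0, -5, 0, 0.6, 0, 0, 0], [0.0, -8, 0, 0.6, 0, 0, 0], [0.0, -8, 0, 0.6, 0, 0, 0], [0.0, -8, 0, 0.6, 0, 0, 0]])

```text
clock: 13.5
ee_pos: [0.4574, -0.3528, 0.1662]
orientation: [-0.049, 0.807, -0.068, -0.585]
force: [-0.4, 0.2, -0.5]
grip_width: 0.0197
```

```bash
python3 - <<'E'
from station import ctrl,cams
from h import *
o=ctrl.get_obs();M=tool(-12,JY,-1)
print(o['clock'],o['grip_width'],o['ee_pos'])
S=np.array([*RIGHT,CREST+.0135+.06]);print(S,move(o,S+M@[-.0003,0,-.0005],M))
E
```

```text
13.5 0.01968780784084847 [ 0.45744133 -0.35282732  0.16620835]
[ 0.5696382 -0.0691808  0.1964   ] (array([ -0.88, -29.84,  -7.02]), array([-0.045, -0.526, -0.002]))
```

>>> jog_arm(motion=[[0.0, -2.5, -3, -1, 0, -0.1, 0], [0.0, -2, -7, -2, 0, -0.2, 0], [0.0, -1.22, -12, -4, 0, -0.3, 0], [0.0, -1, -17, -5, 0, -0.4, 0], [0.0, -0.88, -22, -6, -0.03, -0.5, 0], [0.0, -0.88, -27, -7, -0.045, -0.526, 0], [0.0, -0.88, -29.84, -7, -0.045, -0.526, 0], [0.0, -0.88, -29.84, -7, -0.045, -0.526, 0], [0.0, -0.88, -29.84, -7, -0.045, -0.526, 0], [0.0, -0.88, -29.84, -7, -0.045, -0.526, 0], [0.0, -0.88, -29.84, -7, -0.045, -0.526, 0]])

```text
clock: 14.6
ee_pos: [0.5695, -0.071, 0.1964]
orientation: [0.048, -0.628, 0.04, 0.776]
force: [0.6, 0.1, -1.2]
grip_width: 0.02
```

```bash
python3 - <<'E'
from station import ctrl,cams
from fit import *
o=ctrl.get_obs();M=tool(-12,JY,-1)
S=np.array([*RIGHT,CREST+.0135]);print(o['clock'],move(o,S+M@[-.0003,0,-.0005],M),S+M@[-.0003,0,-.0005],o['force'])
P,h,p=grab(cams,"scene","p7");
try: print(stick(P,h,RIGHT,JY,.165,.24),S)
except Exception as e: print(e)
cv2.imwrite("pics/p7c.png",cv2.resize(p[190:340,200:400],None,fx=3.5,fy=3.5))
E
```

```text
14.6 (array([ 5.84, -0.19, -1.29]), array([-0.003, -0.   , -0.002])) [ 0.57018547 -0.06924858  0.13658949] [ 0.6350262   0.06858944 -1.17756148]
{'N': 228, 'org': array([ 0.6129, -0.0754,  0.196 ]), 'pitch': np.float64(-0.7), 'yaw': np.float64(-7.2), 'len': np.float64(0.0615), 'wid': np.float64(0.0207), 'ztop': np.float64(0.2095)} [ 0.5696382 -0.0691808  0.1364   ]
```

View pics/p7c.png

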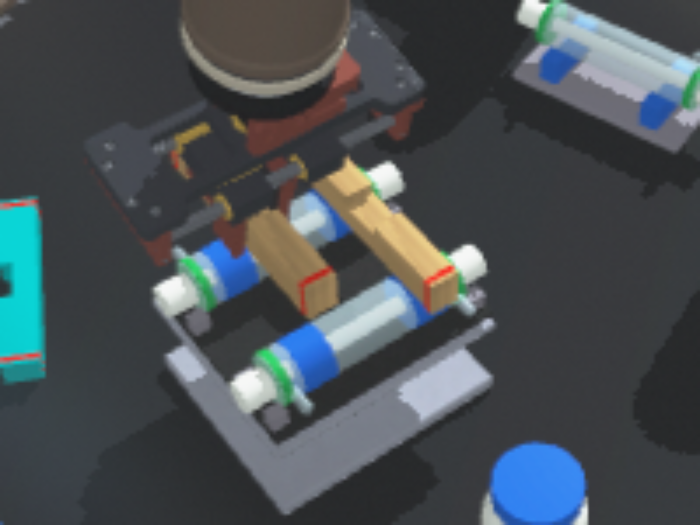

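>>> jog_arm(motion=[[0.0, 2.5, -0.19, -0.53, 0, 0, 0], [0.0, 4.5, -0.19, -0.98, 0, 0, 0], [0.0, 5.3, -0.19, -1.17, 0, 0, 0], [0.0, 5.5, -0.19, -1.22, 0, 0, 0], [0.0, 5.5, -0.19, -1.22, 0, 0, 0], [0.0, 5.5, -0.19, -1.22, 0, 0, 0], [0.0, 5.5, -0.19, -1.22, 0, 0, 0]])

```text
clock: 15.35
ee_pos: [0.5708, -0.0692, 0.1411]
orientation: [0.048, -0.629, 0.04, 0.775]
force: [0.0, -0.3, -0.5]
grip_width: 0.0197
```

```bash
python3 - <<'E'
from station import ctrl,cams
from fit import *
o=ctrl.get_obs();M=tool(-12,JY,-1)
S=np.array([*RIGHT,CREST+.0135]);print(o['clock'],move(o,S+M@[-.0003,0,-.0005],M),o['force'])
E
```

```text
15.35 (array([ 0.45,  0.01, -0.04]), array([-0.003, -0.002, -0.001])) [ 0.01429682 -0.3381496  -0.54139758]
```

>>> jog_arm(motion=[[0.0, 0.2, 0, 0, 0, 0, 0], [0.0, 0.36, 0, -0.03, 0, 0, 0], [0.0, 0.36, 0, -0.03, 0, 0, 0]])

```text
clock: 15.65
ee_pos: [0.5702, -0.0691, 0.1374]
orientation: [0.048, -0.629, 0.04, 0.775]
force: [0.2, 0.1, -0.5]
grip_width: 0.0198
```

>>> jog_arm(motion=[[0.0, 0.1, 0, -0.02, 0, 0, 0], [0.0, 0.1, 0, -0.02, 0, 0, 0]])

```text
clock: 15.85
ee_pos: [0.5701, -0.0691, 0.1362]
orientation: [0.048, -0.629, 0.04, 0.775]
force: [0.0, -0.2, -0.6]
grip_width: 0.0198
```

>>> jog_arm(motion=[[0.0, 0.1, 0, -0.02, 0, 0, 0], [0.0, 0.1, 0, -0.02, 0, 0, 0]])

```text
clock: 16.05
ee_pos: [0.5702, -0.069, 0.1352]
orientation: [0.048, -0.629, 0.04, 0.775]
force: [0.1, 0.4, 0.3]
grip_width: 0.0194
```

>>> jog_arm(motion=[[0.0, 0.06, 0, -0.01, 0, 0, 0], [0.0, 0.06, 0, -0.01, 0, 0, 0]])

```text
clock: 16.25
ee_pos: [0.5702, -0.0691, 0.1346]
orientation: [0.048, -0.629, 0.04, 0.775]
force: [0.4, -0.2, 0.2]
grip_width: 0.0196
```

>>> jog_arm(motion=[[0.0, 0.06, 0, -0.01, 0, 0, 0], [0.0, 0.06, 0, -0.01, 0, 0, 0]])

```text
clock: 16.45
ee_pos: [0.5702, -0.0691, 0.1342]
orientation: [0.048, -0.629, 0.04, 0.775]
force: [-0.3, 0.6, 2.6]
grip_width: 0.0199
```

>>> jog_arm(motion=[[0.0, 0.05, 0, -0.01, 0, 0, 0], [0.0, 0.05, 0, -0.01, 0, 0, 0]])

```text
clock: 16.65
ee_pos: [0.5702, -0.0691, 0.1338]
orientation: [0.048, -0.629, 0.04, 0.775]
force: [-0.1, 0.6, 2.9]
grip_width: 0.0197
```

```bash
python3 - <<'E'
from station import ctrl,cams
from fit import *
P,h,p=grab(cams,"scene","p8")
o=ctrl.get_obs();print(o['force'],o['moment'])
print(stick(P,h,RIGHT,JY,.138,.18))
print(stick(P,h,LEFT,JY,.138,.18))
E
```

```text
[-0.60548347  1.07003206  4.19518964] [ 0.10597066  0.13725065 -0.00392964]
{'N': 217, 'org': array([ 0.6137, -0.0737,  0.1335]), 'pitch': np.float64(0.1), 'yaw': np.float64(-6.7), 'len': np.float64(0.0617), 'wid': np.float64(0.0205), 'ztop': np.float64(0.147)}
{'N': 182, 'org': array([0.6112, 0.0115, 0.1339]), 'pitch': np.float64(0.1), 'yaw': np.float64(-6.8), 'len': np.float64(0.0901), 'wid': np.float64(0.0202), 'ztop': np.float64(0.1475)}
```

>>> jog_arm(motion=[[0.42, 0, 0, 0, 0, 0, 0], [0.42, 0, 0, 0, 0, 0, 0], [0.42, 0, 0, 0, 0, 0, 0], [0.42, -1, 0, 0, 0, 0, 0], [0.42, -4, 0, 0, 0, 0, 0], [0.42, -8, 0, 0, 0, 0, 0], [0.42, -12, 0, 0, 0, 0, 0], [0.42, -12, 0, 0, 0, 0, 0], [0.42, -12, 0, 0, 0, 0, 0]])

```text
clock: 17.6
ee_pos: [0.5953, -0.0722, 0.2523]
orientation: [0.048, -0.63, 0.04, 0.774]
force: [-0.5, -0.3, 0.4]
grip_width: 0.0369
```

```bash
python3 - <<'E'
from station import ctrl,cams
from fit import *
o=ctrl.get_obs();print(o['clock'],o['ee_pos'],o['joints'].round(2))
# condenser pick: axis yaw 11.8deg from x. jaws across.
org=np.array([.527,.3238,.0398])
for a in (11.8,):
  for f in(1,-1):
    M=tool(0,a,f);print(f,move(o,org+[0,0,.13],M))
E
```

```text
17.6 [ 0.59529704 -0.07218543  0.25234325] [-0.4   0.55  0.69  1.5  -0.32  1.42 -1.36]
1 (array([ 10.43, -38.44,   9.81]), array([ 2.797,  0.046, -0.289]))
-1 (array([ 10.43, -38.44,   9.81]), array([-0.33 ,  0.204,  0.033]))
```

>>> jog_arm(motion=[[1.0, -1, -5, 0, 0, 0, 0], [1.0, 0, -10, 2, -0.1, 0.1, 0], [1.0, 2, -15, 4, -0.2, 0.2, 0.033], [1.0, 4, -20, 6, -0.3, 0.204, 0.033], [1.0, 6, -25, 8, -0.33, 0.204, 0.033], [1.0, 8, -30, 9, -0.33, 0.204, 0.033], [1.0, 9, -34, 9.8, -0.33, 0.204, 0.033], [1.0, 10.43, -38.44, 9.81, -0.33, 0.204, 0.033], [1.0, 10.43, -38.44, 9.81, -0.33, 0.204, 0.033], [1.0, 10.43, -38.44, 9.81, -0.33, 0.204, 0.033], [1.0, 10.43, -38.44, 9.81, -0.33, 0.204, 0.033], [1.0, 10.43, -38.44, 9.81, -0.33, 0.204, 0.033]])

```text
clock: 18.8
ee_pos: [0.5278, 0.3212, 0.1701]
orientation: [0.072, 0.704, 0.071, -0.703]
force: [0.2, -0.2, 1.0]
grip_width: 0.0882
```

```bash
python3 - <<'E'
from station import ctrl,cams
from fit import *
o=ctrl.get_obs();print(o['clock'],o['ee_pos'],o['joints'].round(2),o['force'])
org=np.array([.527,.3238,.0398]);M=tool(0,11.8,-1)
print(move(o,org-[0,0,.002],M))
P,h,p=grab(cams,"top","p9");P2,h2,p2=grab(cams,"scene","p9")
for c in(LEFT,RIGHT): print(c.round(4),stick(P,h,c,JY,.138,.18),stick(P2,h2,c,JY,.138,.18))
c=cams.get_calibration("wrist");p,d=cams.read_camera("wrist")
for q in (org,org+M[:,2]*.09,org-M[:,2]*.09):
    cv2.circle(p,tuple(proj(c,q,True)[0].round().astype(int).tolist()),4,(255,0,255),1)
cv2.imwrite("pics/w9.png",p)
E
```

```text
18.8 [0.52778483 0.3212178  0.1700627 ] [-1.    0.5   0.53  1.72 -0.29  1.   -1.74] [ 0.20409193 -0.22794154  0.96477576]
(array([13.23, -0.29,  0.03]), array([-0.003, -0.   , -0.001]))
[0.58   0.0142] {'N': 476, 'org': array([0.5802, 0.014 , 0.1358]), 'pitch': np.float64(-0.2), 'yaw': np.float64(-7.2), 'len': np.float64(0.1489), 'wid': np.float64(0.0181), 'ztop': np.float64(0.1493)} {'N': 318, 'org': array([0.5803, 0.0153, 0.1351]), 'pitch': np.float64(0.1), 'yaw': np.float64(-7.3), 'len': np.float64(0.1504), 'wid': np.float64(0.0193), 'ztop': np.float64(0.1486)}
[ 0.5696 -0.0692] {'N': 515, 'org': array([ 0.5691, -0.0689,  0.1359]), 'pitch': np.float64(0.3), 'yaw': np.float64(-7.0), 'len': np.float64(0.1493), 'wid': np.float64(0.0184), 'ztop': np.float64(0.1494)} {'N': 369, 'org': array([ 0.569 , -0.0683,  0.1349]), 'pitch': np.float64(-0.1), 'yaw': np.float64(-7.3), 'len': np.float64(0.1497), 'wid': np.float64(0.0195), 'ztop': np.float64(0.1484)}
```

View pics/w9.png

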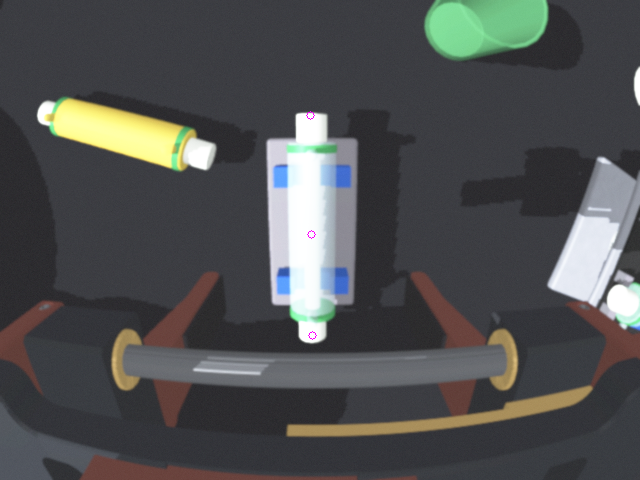

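View pics/p9_scene.png

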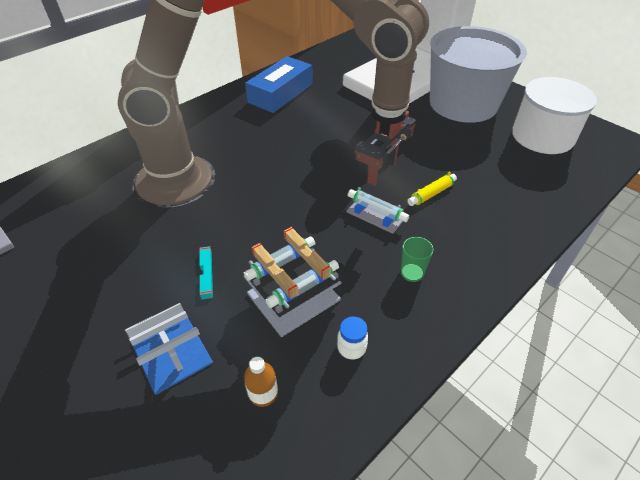

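Both sticks are within 1 mm of their marks, level and equally high. The clear condenser in the grey and blue cradle sits at (311,235) between the fingers; the yellow one at (120,130) is the decoy. I'm descending to grip the clear one.

>>> jog_arm(motion=[[1.0, 4, -0.29, 0, 0, 0, 0], [1.0, 8, -0.29, 0, 0, 0, 0], [1.0, 11, -0.29, 0, 0, 0, 0], [1.0, 12.5, -0.29, 0, 0, 0, 0], [1.0, 13.2, -0.29, 0, 0, 0, 0], [1.0, 13.2, -0.29, 0, 0, 0, 0], [1.0, 13.2, -0.29, 0, 0, 0, 0], [1.0, 13.2, -0.29, 0, 0, 0, 0]])

```text
clock: 19.75
ee_pos: [0.5282, 0.3254, 0.04]
orientation: [0.071, 0.704, 0.072, -0.702]
force: [-0.4, 0.2, 0.6]
grip_width: 0.0876
```

```bash
python3 - <<'E'
from station import ctrl,cams
from fit import *
o=ctrl.get_obs();print(o['clock'],o['ee_pos'],o['joints'].round(2),o['force'])
org=np.array([.527,.3238,.0398]);M=tool(0,11.8,-1)
print(move(o,org-[0,0,.002],M))
E
```

```text
19.75 [0.52817806 0.32542622 0.03996586] [-0.94  0.67  0.45  1.8  -0.4   0.76 -1.66] [-0.41131882  0.20222621  0.63271307]
(array([0.22, 0.14, 0.15]), array([-0.003, -0.003,  0.001]))
```

>>> jog_arm(motion=[[1.0, 0.2, 0.14, 0.15, 0, 0, 0], [1.0, 0.2, 0.14, 0.15, 0, 0, 0], [0.5, 0.2, 0.14, 0.15, 0, 0, 0], [0.0, 0.2, 0.14, 0.15, 0, 0, 0], [0.0, 0.2, 0.14, 0.15, 0, 0, 0], [0.0, 0.2, 0.14, 0.15, 0, 0, 0], [0.0, 0.2, 0.14, 0.15, 0, 0, 0], [0.0, 0.2, 0.14, 0.15, 0, 0, 0], [0.0, 0.2, 0.14, 0.15, 0, 0, 0]])

```text
clock: 20.65
ee_pos: [0.527, 0.3236, 0.0379]
orientation: [0.071, 0.704, 0.072, -0.703]
force: [-0.2, -2.0, 0.5]
grip_width: 0.0353
```

```bash
python3 - <<'E'
from station import ctrl,cams
from fit import *
o=ctrl.get_obs();print(o['clock'],o['ee_pos'],o['force'],o['grip_width'])
org=np.array([.527,.3238,.0398]);M=tool(0,11.8,-1)
print(move(o,org-[0,0,.002],M))
E
```

```text
20.65 [0.52699358 0.32356222 0.03788716] [-0.18148399 -2.00732331  0.48760391] 0.03534403633322785
(array([ 0.01, -0.02, -0.01]), array([-0.003, -0.003,  0.001]))
```

>>> jog_arm(motion=[[0.0, -0.5, 0, 0, 0, 0, 0], [0.0, -2, 0, 0, 0, 0, 0], [0.0, -5, 0, 0, 0, 0, 0], [0.0, -9, 0, 0, 0, 0, 0], [0.0, -14, 0, 0, 0, 0, 0], [0.0, -19, 0, 0, 0, 0, 0], [0.0, -21, 0, 0, 0, 0, 0], [0.0, -21, 0, 0, 0, 0, 0], [0.0, -21, 0, 0, 0, 0, 0]])

```text
clock: 21.55
ee_pos: [0.5258, 0.3232, 0.2477]
orientation: [0.071, 0.704, 0.072, -0.703]
force: [-0.4, 0.2, -3.5]
grip_width: 0.0357
```

```bash
python3 - <<'E'
from station import ctrl,cams
from fit import *
o=ctrl.get_obs();print(o['clock'],o['ee_pos'],o['force'],o['grip_width'],o['joints'].round(2))
M=tool(0,90+JY,-1)
T=np.array([*C,CREST-.0008+.037+.07-.002]);print(T,move(o,T,M))
E
```

```text
21.55 [0.52583744 0.32321957 0.24770051] [-0.35511122  0.18242467 -3.51623327] 0.035687651010937835 [-1.04  0.42  0.57  1.64 -0.25  1.15 -1.78]
[ 0.5748 -0.0275  0.2271] (array([ 2.01, 35.34,  2.28]), array([-1.244, -0.003, -0.   ]))
```

>>> jog_arm(motion=[[0.0, 0, 2, 0.2, -0.14, 0, 0], [0.0, 0, 6, 0.5, -0.28, 0, 0], [0.0, 0, 10, 0.8, -0.42, 0, 0], [0.0, 0, 14, 1, -0.56, 0, 0], [0.0, 0, 18, 1.2, -0.7, 0, 0], [0.0, 0, 22, 1.5, -0.84, 0, 0], [0.0, 0, 26, 1.8, -0.98, 0, 0], [0.0, 0.5, 30, 2, -1.1, 0, 0], [0.0, 1, 33.5, 2.28, -1.2, 0, 0], [0.0, 1.5, 35.34, 2.28, -1.244, 0, 0], [0.0, 2, 35.34, 2.28, -1.244, 0, 0], [0.0, 2, 35.34, 2.28, -1.244, 0, 0]])

```text
clock: 22.75
ee_pos: [0.5734, -0.0271, 0.2247]
orientation: [-0.467, -0.53, -0.469, 0.531]
force: [0.3, 0.1, -3.6]
grip_width: 0.0355
```

>>> jog_arm(motion=[[0.0, 0, 0, 0, 0, 0, 0], [0.0, 0, 0, 0, 0, 0, 0]])

```text
clock: 22.95
ee_pos: [0.5729, -0.0254, 0.224]
orientation: [-0.467, -0.529, -0.47, 0.53]
force: [0.1, 0.6, -3.0]
grip_width: 0.0355
```

```bash
cat >> fit.py <<'E'
def axial(P,x,zlo,zhi,half=.011):
    a=np.array([-np.sin(x[3]),np.cos(x[3])]);W=P.reshape(-1,3);d=W[:,:2]-x[:2];T=d@a;pp=d@[a[1],-a[0]]
    k=(abs(pp)<half)&(abs(T)<.13)&(W[:,2]>zlo)&(W[:,2]<zhi);return np.percentile(T[k],[.3,99.7]).round(4),k.sum()
def condfit(P,c0,yaw0):
    a=np.array([-np.sin(yaw0),np.cos(yaw0)]);W=P.reshape(-1,3);W=W[np.isfinite(W[:,0])]
    d=W[:,:2]-np.array(c0[:2]);t=d@a;pp=d@[a[1],-a[0]]
    Q=W[(abs(t)<.068)&(abs(t)>.02)&(abs(pp)<.02)&(W[:,2]>c0[2]-.003)&(W[:,2]<c0[2]+.022)]
    return cyl(Q,c0,yaw0),len(Q)
E
python3 - <<'E'
from station import ctrl,cams
from fit import *
o=ctrl.get_obs();print(o['clock'],o['ee_pos'],o['force'],o['grip_width'],o['joints'].round(2))
M=tool(0,90+JY,-1)
T=np.array([*C,CREST-.0008+.037+.07-.002]);print(T,move(o,T,M))
for n in("scene","top"):
    P,h,p=grab(cams,n,"q1")
    (x,e),N=condfit(P,(*o['ee_pos'][:2],o['ee_pos'][2]+.002),np.radians(JY));print(n,x.round(4),np.degrees(x[3]).round(1),e,N,axial(P,x,x[2]-.004,x[2]+.02))
E
```

```text
22.95 [ 0.57294622 -0.02537509  0.22401592] [ 0.12195721  0.6204681  -2.98676256] 0.0355370634208509 [-0.37  0.35  0.43  1.76 -0.17  1.06 -0.01]
[ 0.5748 -0.0275  0.2271] (array([-0.31,  0.21,  0.19]), array([-0.   , -0.002,  0.004]))
scene [ 0.5723 -0.0253  0.2256 -0.1099] -6.3 0.0008352260155110452 376 (array([-0.0896, -0.0045]), np.int64(383))
top [ 0.5734 -0.0254  0.2266 -0.1252] -7.2 0.0006583865147147417 477 (array([0.0238, 0.0891]), np.int64(432))
```

View pics/q1_scene.png

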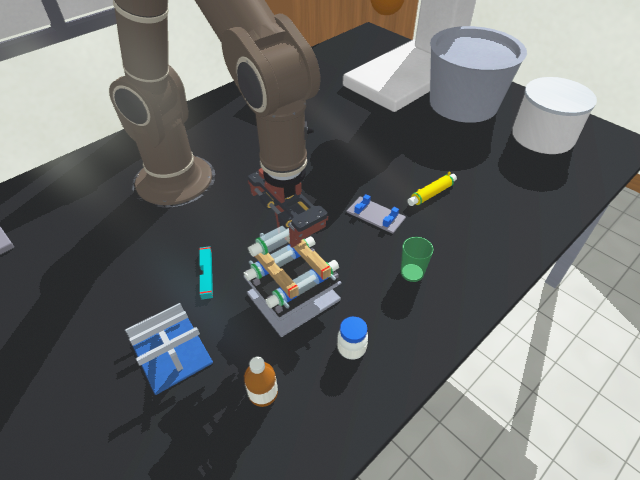

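View pics/q1_top.png

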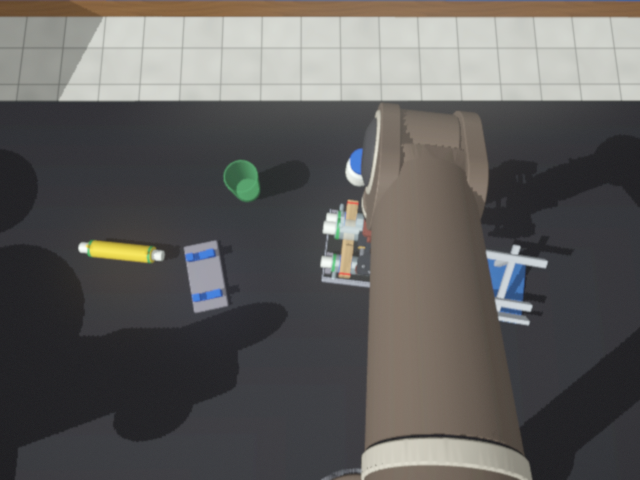

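>>> jog_arm(motion=[[0.0, 2, 0.21, 0.19, 0, 0, 0.004], [0.0, 4, 0.21, 0.19, 0, 0, 0.004], [0.0, 5.2, 0.21, 0.19, 0, 0, 0.004], [0.0, 5.6, 0.21, 0.19, 0, 0, 0.004], [0.0, 5.6, 0.21, 0.19, 0, 0, 0.004], [0.0, 5.6, 0.21, 0.19, 0, 0, 0.004], [0.0, 5.6, 0.21, 0.19, 0, 0, 0.004]])

```text
clock: 23.75
ee_pos: [0.5756, -0.028, 0.1695]
orientation: [0.468, 0.531, 0.468, -0.529]
force: [0.2, -0.5, -2.7]
grip_width: 0.0354
```

```bash
python3 - <<'E'
from station import ctrl,cams
from fit import *
o=ctrl.get_obs();print(o['clock'],o['ee_pos'],o['force'],o['grip_width'],o['moment'])
M=tool(0,90+JY,-1)
print(move(o,np.array([.5748,-.0273,.1572]),M))
for n in("scene","top"):
    P,h,p=grab(cams,n,"q2")
    (x,e),N=condfit(P,(*o['ee_pos'][:2],o['ee_pos'][2]+.002),np.radians(JY));print(n,x.round(4),np.degrees(x[3]).round(1),e,N,axial(P,x,x[2]-.004,x[2]+.02))
    if n=="scene":cv2.imwrite("pics/q2c.png",cv2.resize(p[190:340,200:400],None,fx=3.5,fy=3.5))
E
```

```text
23.75 [ 0.57561326 -0.02797199  0.16951554] [ 0.17989771 -0.46456406 -2.72375278] 0.03540577941703332 [-0.06841048 -0.02822169  0.01077922]
(array([ 1.23, -0.09, -0.05]), array([-0.001, -0.002, -0.003]))
scene [ 0.5752 -0.0279  0.1712 -0.1203] -6.9 0.0008396796771932245 352 (array([-0.0897,  0.0909]), np.int64(343))
top [ 0.5761 -0.028   0.1716 -0.1173] -6.7 0.0006279254416807593 414 (array([0.0241, 0.0893]), np.int64(382))
```

View pics/q2c.png

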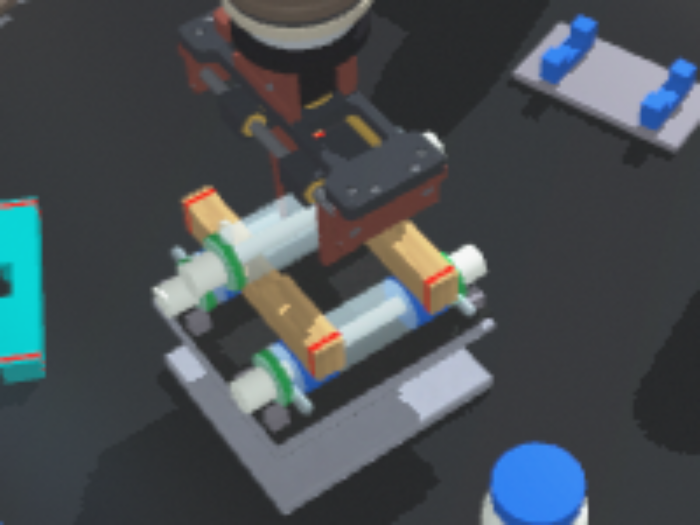

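>>> jog_arm(motion=[[0.0, 0.3, -0.09, -0.05, 0, 0, 0], [0.0, 0.6, -0.09, -0.05, 0, 0, 0], [0.0, 0.85, -0.09, -0.05, 0, 0, 0], [0.0, 0.95, -0.09, -0.05, 0, 0, 0], [0.0, 0.95, -0.09, -0.05, 0, 0, 0], [0.0, 0.95, -0.09, -0.05, 0, 0, 0]])

```text
clock: 24.45
ee_pos: [0.5747, -0.0274, 0.1598]
orientation: [0.468, 0.531, 0.468, -0.529]
force: [0.5, -0.3, -2.8]
grip_width: 0.0354
```

>>> jog_arm(motion=[[0.0, 0.1, 0, 0, 0, 0, 0], [0.0, 0.1, 0, 0, 0, 0, 0]])

```text
clock: 24.65
ee_pos: [0.5746, -0.0274, 0.1587]
orientation: [0.468, 0.531, 0.468, -0.529]
force: [-0.2, 0.6, -2.8]
grip_width: 0.0352
```

>>> jog_arm(motion=[[0.0, 0.1, 0, 0, 0, 0, 0], [0.0, 0.1, 0, 0, 0, 0, 0]])

```text
clock: 24.85
ee_pos: [0.5746, -0.0274, 0.1576]
orientation: [0.468, 0.531, 0.468, -0.529]
force: [-0.1, 0.6, -3.8]
grip_width: 0.0354
```

>>> jog_arm(motion=[[0.0, 0.08, 0, 0, 0, 0, 0], [0.0, 0.08, 0, 0, 0, 0, 0]])

```text
clock: 25.05
ee_pos: [0.5746, -0.0274, 0.1568]
orientation: [0.468, 0.531, 0.468, -0.529]
force: [-0.4, -0.3, -1.2]
grip_width: 0.0354
```

>>> jog_arm(motion=[[0.0, 0.08, 0, 0, 0, 0, 0], [0.0, 0.08, 0, 0, 0, 0, 0]])

```text
clock: 25.25
ee_pos: [0.5747, -0.0273, 0.1561]
orientation: [0.468, 0.531, 0.468, -0.529]
force: [-0.2, 0.2, -0.8]
grip_width: 0.0353
```

>>> jog_arm(motion=[[0.0, 0.05, 0, 0, 0, 0, 0], [0.0, 0.05, 0, 0, 0, 0, 0]])

```text
clock: 25.45
ee_pos: [0.5747, -0.0274, 0.1557]
orientation: [0.468, 0.531, 0.468, -0.529]
force: [-0.8, -0.4, -0.3]
grip_width: 0.0353
```

>>> jog_arm(motion=[[0.0, 0.06, 0, 0, 0, 0, 0], [0.0, 0.06, 0, 0, 0, 0, 0]])

```text
clock: 25.65
ee_pos: [0.5748, -0.0273, 0.1552]
orientation: [0.468, 0.531, 0.468, -0.529]
force: [-2.3, -0.1, 1.9]
grip_width: 0.0353
```

>>> jog_arm(motion=[[0.0, 0.06, 0, 0, 0, 0, 0], [0.0, 0.06, 0, 0, 0, 0, 0]])

```text
clock: 25.85
ee_pos: [0.5748, -0.0274, 0.1547]
orientation: [0.468, 0.531, 0.468, -0.529]
force: [-1.8, -0.2, 3.2]
grip_width: 0.0352
```

```bash
python3 - <<'E'
from station import ctrl,cams
from fit import *
for n in("scene","top"):
    P,h,p=grab(cams,n,"q3");o=ctrl.get_obs();print(o['clock'],o['ee_pos'],o['force'],o['moment'])
    (x,e),N=condfit(P,(*o['ee_pos'][:2],o['ee_pos'][2]+.002),np.radians(JY));print(n,x.round(4),np.degrees(x[3]).round(1),e,N)
    if n=="scene":cv2.imwrite("pics/q3c.png",cv2.resize(p[190:340,200:400],None,fx=3.5,fy=3.5))
E
```

```text
25.9 [ 0.57479812 -0.02735464  0.15470586] [-2.37947234  0.22764062  2.27198615] [-0.00861037  0.23394967 -0.05397816]
scene [ 0.5746 -0.0273  0.1566 -0.1229] -7.0 0.00090891649919367 341
25.95 [ 0.57479132 -0.02730453  0.15468969] [-1.44790521  0.01702363  3.27528027] [-0.0268777   0.26886958 -0.00323753]
top [ 0.5753 -0.0274  0.1567 -0.1225] -7.0 0.000672989934952661 401
```

View pics/q3c.png

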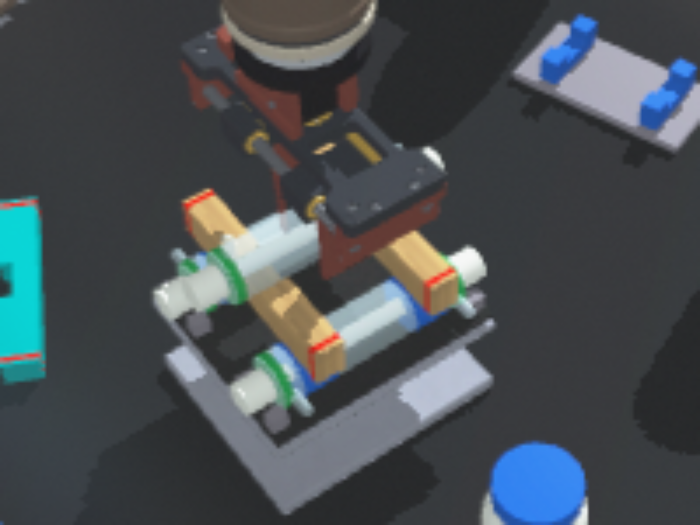

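>>> jog_arm(motion=[[0.6, 0, 0, 0, 0, 0, 0], [0.8, 0, 0, 0, 0, 0, 0], [0.8, 0, 0, 0, 0, 0, 0], [0.8, 0, 0, 0, 0, 0, 0], [0.8, -1, 0, 0, 0, 0, 0], [0.8, -4, 0, 0, 0, 0, 0], [0.8, -8, 0, 0, 0, 0, 0], [0.8, -12, 0, 0, 0, 0, 0], [0.8, -14, 0, 0, 0, 0, 0], [0.8, -14, 0, 0, 0, 0, 0], [0.8, -14, 0, 0, 0, 0, 0]])

```text
clock: 27.05
ee_pos: [0.5743, -0.0276, 0.295]
orientation: [0.468, 0.532, 0.468, -0.529]
force: [1.0, 0.1, 0.1]
grip_width: 0.0702
```

```bash
python3 - <<'E'
from station import ctrl,cams
from h import *
o=ctrl.get_obs();print(o['clock'],o['ee_pos'],o['force'],o['grip_width'])
E
```

```text
27.05 [ 0.57431138 -0.02757493  0.29499877] [0.95783519 0.14322465 0.05797727] 0.0702498702653497
```

>>> jog_arm(motion=[[0.8, -3, 0, -5, 0, 0, 0], [0.8, -3, 0, -10, 0, 0, 0], [0.8, -3, 0, -15, 0, 0, 0], [0.8, -3, 0, -20, 0, 0, 0], [0.8, -3, 0, -20, 0, 0, 0], [0.8, -3, 0, -20, 0, 0, 0]])

```text
clock: 27.65
ee_pos: [0.598, 0.1731, 0.3232]
orientation: [0.469, 0.529, 0.469, -0.529]
force: [-0.6, -0.4, -0.4]
grip_width: 0.0701
```

```bash
python3 - <<'E'
from station import ctrl,cams
from fit import *
o=ctrl.get_obs();print(o['clock'],o['ee_pos'],o['force'])
for n in("scene","top"):
    P,h,p=grab(cams,n,"q4")
    try:
        (x,e),N=condfit(P,(*C,.157),np.radians(JY));print(n,x.round(4),np.degrees(x[3]).round(1),e,N,axial(P,x,.154,.178))
    except Exception as e: print(n,e)
    for c in(LEFT,RIGHT):
        try: print(stick(P,h,c,JY,.138,.153))
        except Exception as e: print(n,e)
    if n=="scene":cv2.imwrite("pics/q4c.png",cv2.resize(p[190:340,200:400],None,fx=3.5,fy=3.5))
E
```

```text
27.65 [0.5980383  0.17311614 0.32322966] [-0.56907591 -0.39912724 -0.43521224]
scene [ 0.574  -0.0274  0.1568 -0.1316] -7.5 0.0009070461880748247 652 (array([-0.0892,  0.0913]), np.int64(656))
{'N': 294, 'org': array([0.5806, 0.0154, 0.1339]), 'pitch': np.float64(0.2), 'yaw': np.float64(-7.6), 'len': np.float64(0.1506), 'wid': np.float64(0.0199), 'ztop': np.float64(0.1475)}
{'N': 307, 'org': array([ 0.5696, -0.0681,  0.134 ]), 'pitch': np.float64(0.0), 'yaw': np.float64(-7.4), 'len': np.float64(0.1492), 'wid': np.float64(0.0199), 'ztop': np.float64(0.1474)}
top [ 0.5748 -0.0275  0.1575 -0.132 ] -7.6 0.0007796324198437541 929 (array([-0.0899,  0.0888]), np.int64(1045))
{'N': 456, 'org': array([0.58  , 0.0138, 0.1346]), 'pitch': np.float64(-0.1), 'yaw': np.float64(-7.1), 'len': np.float64(0.149), 'wid': np.float64(0.0184), 'ztop': np.float64(0.1481)}
{'N': 456, 'org': array([ 0.5693, -0.0684,  0.1349]), 'pitch': np.float64(0.1), 'yaw': np.float64(-7.3), 'len': np.float64(0.149), 'wid': np.float64(0.0186), 'ztop': np.float64(0.1484)}
```

View pics/q4c.png

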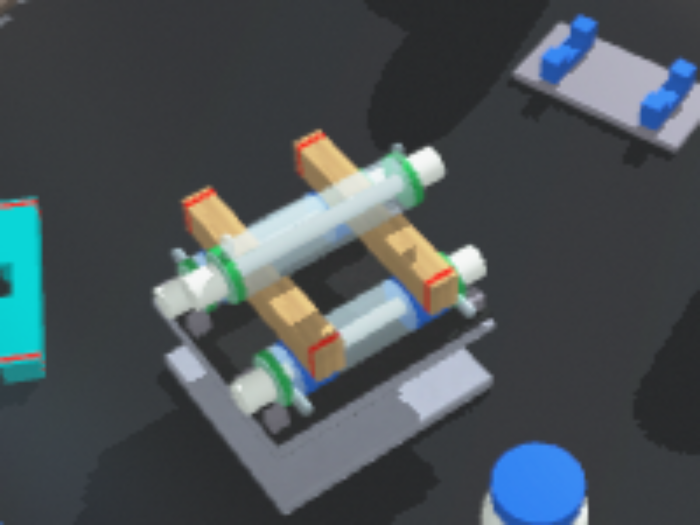

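View pics/q4_top.png

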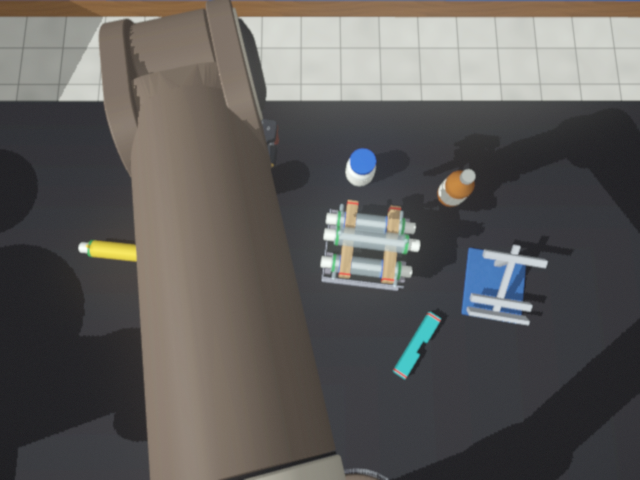

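```bash
python3 - <<'E'
from station import ctrl
o=ctrl.get_obs();print(o['clock'],o['force'],o['joint_velocities'].round(3));ctrl.close_job()
E
```

```text
27.75 [-0.54542114 -0.38857566 -0.65840794] [ 0.019 -0.016  0.016 -0.     0.001  0.002 -0.001]
the job is handed in; nothing more can be done
```

The second layer is on the jack: both wooden sticks lie across the condensers over the blue bands, notches up, and the loose condenser rests in both notches. I let go and handed it in at 27.75 s, with the arm clear. Each piece was lowered in steps of 1 mm or less, to about 4–6 N of contact, before I opened the fingers.

**Final camera checks, top and scene views:**
- **Sticks:** each is within about 1 mm of its place, level to 0.2°, and the two are equally high to 0.3 mm.
- **Condenser:** its centre is within 1 mm of the target and its ends are centred to about 1 mm. Its measured angle is 0.4–0.5° off the ones below.
- **Clearance:** its axis is at 0.157 m, which leaves its underside about 16 mm above the crests of the lower condensers.
- **Bystanders:** the bottle and jar look unmoved. The beaker was not touched as far as I know, but the arm hid it in the last top view and I did not check it again.

**What went wrong or disagreed:**
- **First stick grasp:** the first try came up short. When I checked, joints 5 and 6 were at their lower limits, reading −1.032 and 0.127 rad against stated limits of −1.03 and 0.13. I reopened and gripped with less tilt; this may count as just past the range.
- **Camera agreement:** the two cameras differed by up to 1.6 mm, within their stated accuracy.

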